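# Put the remote controls away in their latched box

## Task

Put the remote controls away: swing the brass latch lever clear of the wooden box's lid, open the lid until it stands upright, and seat every remote control that lies on the table in the cradle of its own size, keys up, flat and fully down. Then shut the lid fully and swing the latch back across it as it was. Leave the pots, the mug and the book where they are.

Things in the scene. Friction and masses are not known exactly. Their poses are not given: they have to be found in the camera images.
- case_in (a point): Lidded dark wooden box, fixed: 200 mm (its x) by 286 mm (y), 65 mm high, walls and floor 7 mm thick. Point: centre of its inner floor, 7 mm above the table; x points from latch side to hinge side, z up. A post beside the latch side (36 x 50 mm, 74.5 mm high, centred at x = -118, y = -100 mm) carries the latch.
- lid (a joint): Lid of the box, dark wood, 200 x 286 x 8 mm: angle in rad, 0 shut, 1.57 upright, stop at 1.75. Hinged along the box's y on the rim farthest from the latch. The hinge is stiff: the lid stays at any angle; moving it takes 3 to 6 N at the handle. Open, it stands 200 mm above the rim. The latch holds it down until swung clear.
- lid_handle (a point): Middle of the lid's handle, a dark round steel bar 11 mm thick, 100 mm long, parallel to the hinge, its axis 35 mm off the lid's outer face; feet 42 mm either side, clear between. In the lid's frame (origin on the hinge line) it lies at x = -170, z = 43 mm. With the lid shut, axes as the box.
- lid_hinge (a point): Middle of the lid's hinge line, 65.5 mm above the table; its y axis is the hinge line. The axes turn with the lid.
- latch (a joint): Brass latch lever that turns flat about a vertical pin on the post: angle in rad, 0 lies across the lid's edge (locked), grows clockwise seen from above, clear of the lid above about 1.3, stop at 1.75. It stays where it is left (about 1 N at the peg).
- latch_peg (a point): Upright brass peg on the latch lever, 14 mm thick, 32 mm tall, to take the lever by: this point lies on its axis 15 mm below its top (about 103 mm above the table), 55 mm from the pivot. The lever itself is 85 x 16 x 7 mm, just above the lid.
- latch_pivot (a point): Axis of the latch lever's pin, at the top face of the lever. x points along the lever to the peg.
- remote_long: The longest and widest remote control, black plastic with grey round keys on top: 150 mm long (x), 50 mm wide (y), 22 mm thick, about 135 g. Origin: centre of its underside; z points out of the key side. May be absent (None).
- cradle_long_seat (a point): Seat for the longest and widest remote (150 x 50 mm) in the box: pale wood cradle, two saddles under its ends with flared cheeks (16 mm above the seat) and end stops; open in the middle for fingers. Point: where the centre of its underside belongs, 17 mm above the table; x along the remote (either way round). Play 2.5 mm each side, 4 mm each end. Cradles are 78 mm apart; order varies.
- remote_mid: The middle-sized remote control, black plastic with grey round keys on top: 125 mm long (x), 44 mm wide (y), 22 mm thick, about 112 g. Origin: centre of its underside; z points out of the key side. May be absent (None).
- cradle_mid_seat (a point): Seat for the middle-sized remote (125 x 44 mm) in the box: pale wood cradle, two saddles under its ends with flared cheeks (16 mm above the seat) and end stops; open in the middle for fingers. Point: where the centre of its underside belongs, 17 mm above the table; x along the remote (either way round). Play 2.5 mm each side, 4 mm each end. Cradles are 78 mm apart; order varies.
- remote_short: The shortest and narrowest remote control, black plastic with grey round keys on top: 100 mm long (x), 38 mm wide (y), 22 mm thick, about 90 g. Origin: centre of its underside; z points out of the key side. May be absent (None).
- cradle_short_seat (a point): Seat for the shortest and narrowest remote (100 x 38 mm) in the box: pale wood cradle, two saddles under its ends with flared cheeks (16 mm above the seat) and end stops; open in the middle for fingers. Point: where the centre of its underside belongs, 17 mm above the table; x along the remote (either way round). Play 2.5 mm each side, 4 mm each end. Cradles are 78 mm apart; order varies.
- pot_big: Large dark metal pot, 160 mm across, 138 mm high; loose bystander. Origin: centre of its foot.
- pot_small: Small dark metal pot, 120 mm across, 104 mm high; loose bystander. Origin: centre of its foot.
- mug: White mug, 80 mm across, 90 mm high; loose bystander. Origin: centre of its foot.
- book: Blue book lying flat, 130 x 190 x 24 mm; loose bystander. Origin: centre of its underside.

How it is judged (in metres and radians):
On the way, in this order (a step that is already met when the one before it is completed fails the run):
1. the latch is swung clear while the lid is still shut (value of joint latch above 1.25 rad and value of joint lid below 0.05 rad), for 0.2 s.
2. the lid stands open (at least 1.2 rad) (value of joint lid above 1.2 rad), for 0.2 s.
3. every remote control sits in its own cradle (horizontal distance between remote_long and cradle_long_seat below 0.007 m and z of remote_long in the frame of cradle_long_seat between -0.003 and 0.003 m and angle between the x axis of remote_long and the x axis of cradle_long_seat, either way round below 0.08 rad and angle between each of remote_long, remote_mid, remote_short's own z axis and vertical below 0.06 rad and horizontal distance between remote_mid and cradle_mid_seat below 0.007 m and z of remote_mid in the frame of cradle_mid_seat between -0.003 and 0.003 m and angle between the x axis of remote_mid and the x axis of cradle_mid_seat, either way round below 0.08 rad and horizontal distance between remote_short and cradle_short_seat below 0.007 m and z of remote_short in the frame of cradle_short_seat between -0.003 and 0.003 m and angle between the x axis of remote_short and the x axis of cradle_short_seat, either way round below 0.08 rad and linear speed of each of remote_long, remote_mid, remote_short below 0.02 m/s), for 0.3 s.
4. the lid is shut again (value of joint lid below 0.05 rad), for 0.2 s.
5. the latch lies across the lid again (value of joint latch below 0.35 rad and value of joint lid below 0.05 rad), for 0.2 s.
At the end, for the whole second after the job is handed in: Every remote control present sits in its own cradle, keys up: within 7 mm of the seat sideways, 3 mm in height, 0.08 rad in direction (either way round) and 0.06 rad of level, at rest; the lid is shut (under 0.05 rad) and the latch is back across it (under 0.35 rad) (all of step 3 and all of step 5); the robot touches nothing.
It fails at once if a bystander (pot, mug or book) is displaced more than 30 mm or knocked over (distance of any of pot_big, pot_small, mug, book from where it was at the start of the episode above 0.03 m or angle between any of pot_big, pot_small, mug, book's own z axis and vertical above 0.5 rad).
Of remote_long, remote_mid, remote_short only 2 to 3 are there at a start; the rules pass over those that are not, and their reading is None.
At some moment in a run one of remote_long, remote_mid, remote_short may be knocked a few centimetres aside while the robot is not near it.
Once in a run the grip may slacken for a moment while it holds something.
It also fails if it takes over 208 s, if anything falls off the work surface, if the arm or the gripper's body presses on something with over 40 N, if the wrist force passes 120 N, or if a joint passes its speed limit or range.

## Robot

A 6-joint arm with a two-finger parallel gripper is mounted at the origin on the work surface. World frame = base frame: x ahead of the robot, y to its left, z up, the work surface at z = 0. Lengths are in mm, angles in rad, forces in N, time in s.
With the tool pointing down it reaches from about 350 to 775 mm from the base axis. Payload 7.3 kg.
Tool frame: the origin (TCP) lies at the very end of the fingers, on their centre line; the grasp point (between the pads) lies 19 mm behind it; z points along the fingers, y is the line along which they close (so a half turn about z gives the same grasp; the last joint's range is limited). The gripper opens to 92 mm and grips with 3 to 60 N. Pads are 19 mm wide; open, the fingers measure 130 mm over their backs; the gripper's body (75 mm by 190 mm) begins 47 mm behind the grasp point.
Start: joints at [1.156, 0.342, 1.524, -0, 1.275, -0.146], TCP at [139.412, 506.174, 193.441] pointing down, gripper open.
Joint ranges: [-2.53, 2.53], [-0.77, 2.02], [0.04, 2.7], [-1, 4.14], [0.28, 2.66], [-3.11, 3.11]. Speed limits (rad/s): [2.57, 2.57, 3.14, 3.14, 3.14, 3.14].

## Interface

Orientations are given as [roll, pitch, yaw] about the fixed x, y, z axes, in that order (R = Rz(yaw) Ry(pitch) Rx(roll)).
In Python, from plant import get_obs, optics, ticket, finder gives the robot as it stands.
- The arm moves only by the tool send_rows, never from a script. Its arguments are lists of equal length, an entry for each row: "offset": the shift along the tool's x, y, z scaled (see below), a list of three; "delta_rot": the turn, a rotation vector about the tool's x, y, z scaled (see below), a list of three. In form: {"offset": [[dx, dy, dz], ...], "delta_rot": [[rx, ry, rz], ...]}. A call has 1 to 8 rows; each row is the pose to reach, as a shift and turn from the pose commanded when the call began, along the tool's axes at that moment, turning the shorter way round; what a row does not reach only later rows make up. The controller multiplies each number of a shift by 120 mm and each number of a turn by 360 degrees. A row lasts 1/8 s, in which the tool goes at most 62.5 mm and 10.7 degrees, less where a joint would pass 70% of its speed; a pose out of reach is approached as far as the arm can. A call with a number of a shift or a turn outside -1 to 1 is refused whole. A call with a gripper value outside its range is refused whole. "grip" is the opening, from 0 (shut) to 1 (fully open), set as the call begins (left out, the last holds). The fingers move at their own pace and stop on an object; the grip force is fixed at half the most. Time passes only in rows, so rows that repeat a pose let the fingers close. It gives the time, the measured TCP pose, the force, the opening and the grip force at its end, in the units of the state.
- get_obs(): the state, without advancing time (a new reading comes with each control period).
- optics.capture(name): name is "side" or "top" or "wrist"; returns the picture (400x640x3 uint8, red, green, blue); there is no depth.
- optics.get_calibration(name): a dict with "fx", "fy", "cx", "cy" (pixels), "world_from_camera" (4x4, takes a point from camera to world coordinates). Camera axes: x right, y down, z forward; pixel columns grow to the right and rows downward; lengths in mm; the calibration is good to about 2 mm. A picture is of the moment at which its call begins: read the wrist's pose just before it. get_calibration takes no time and is no camera call; for the wrist camera it gives the pose at the moment of the call.
- ticket.close_job(): hands the job in; it is judged then, once.
Trained networks look in the newest picture that a camera, given by its name, has taken for a name from the list of things; names that differ only in an ending like _2 or _b are one class to them, and where a whole thing is asked for, a point or a joint stands for the part that bears it (a point fixed in the world has none). Each returns a list of dicts, best first, with "confidence" (0 to 1); they miss things now and then, are a little off and sometimes report something else, mostly with a low value. They report only what shows in the picture. A call takes as long as a camera call.
- finder.boxes_of(target, camera): "box" ([left, top, right, bottom] in pixels, round what is visible of it).
- finder.silhouettes(target, camera): "region" (400x640 bool, what is visible of it) and "box" ([left, top, right, bottom] in pixels, round what is visible of it).
- finder.pinpoint(target, camera): "uv" ([column, row] in pixels: a listed point, or the origin of a listed thing).
The state is a dict: "time": time; "joint_positions": joint angles; "dq": joint speeds; "tau": joint torques, N m; "tool_pos": TCP position; "tcp_rot": TCP orientation; "contact_force": force on the tool from outside, world axes, zero at the start; "moment": the same for the moment, N m; "grip_width": finger opening in mm; "finger_force": force on a finger pad.
Only numpy, scipy, OpenCV 4.12 (cv2) and the standard library are available. Lean on these libraries where they do the work, as an engineer would, in place of code of your own. Each camera call takes 0.05 s, during which the arm holds its last target. There are 200 camera calls.

## Working session

There is one attempt and no reset: what is moved stays moved. The work goes in short steps, Python scripts to look and compute and a tool call to move; the robot and the scene stay as the last step left them, time stands still between calls to the robot, and variables do not carry over. Pictures are saved under pics/ and viewed, at most 14 in all, crops included, and the job is handed in when it is done.

Besides the shell and the picture viewer there is one more tool, called after "Emit:" as a command line: name --argument value ..., lists and objects as JSON in quotes. send_rows: Moves the arm, as the interface text tells. Its arguments: {"type":"object","properties":{"offset":{"type":"array"},"delta_rot":{"type":"array"},"grip":{"type":"number"}},"required":["offset","delta_rot"]}

```bash
mkdir -p pics; ls; cat > h.py <<'E'
import numpy as np, cv2
from scipy.spatial.transform import Rotation as R
from plant import get_obs, optics, ticket, finder
def ray(cam,uv,z):
    c=optics.get_calibration(cam); T=np.array(c["world_from_camera"])
    d=T[:3,:3]@np.array([(uv[0]-c["cx"])/c["fx"],(uv[1]-c["cy"])/c["fy"],1.]); o=T[:3,3]
    return o+d*(z-o[2])/d[2]
def proj(cam,P):
    c=optics.get_calibration(cam); T=np.linalg.inv(np.array(c["world_from_camera"]))
    p=np.atleast_2d(P)@T[:3,:3].T+T[:3,3]
    return np.c_[p[:,0]/p[:,2]*c["fx"]+c["cx"],p[:,1]/p[:,2]*c["fy"]+c["cy"]]
def save(cam,name):
    im=optics.capture(cam); cv2.imwrite(f"pics/{name}.png",im[:,:,::-1]); return im
def pose():
    o=get_obs(); return np.array(o["tool_pos"]), R.from_euler("xyz",o["tcp_rot"])
def plan(pos,yaw=None,Rt=None):
    "units of offset and delta_rot to world tcp pos with tool down and tool-y axis at yaw"
    p,r=pose()
    off=r.inv().apply(np.array(pos)-p)/120
    if Rt is None:
        Rt=down(yaw)
    dr=(r.inv()*Rt).as_rotvec()/(2*np.pi)
    return off.round(4),dr.round(4)
def down(yaw): # tool z down, tool y axis along world direction yaw
    y=np.array([np.cos(yaw),np.sin(yaw),0]); z=np.array([0,0,-1.]); x=np.cross(y,z)
    return R.from_matrix(np.c_[x,y,z])
E
python3 - <<'E'
from h import *
o=get_obs(); print(o)
for c in ("top","side"):
    save(c,c+"0")
    for t in ("remote_long","remote_mid","remote_short","latch_peg","latch_pivot","lid_handle","lid_hinge","pot_big","pot_small","mug","book","case_in"):
        r=finder.pinpoint(t,c); print(c,t,[(np.round(x["uv"],1).tolist(),round(x["confidence"],2)) for x in r[:3]])
    print(optics.get_calibration(c))
E
```

```text
pics
{'time': 0.0, 'joint_positions': array([ 1.15597811e+00,  3.42737196e-01,  1.52504986e+00, -8.57965230e-06,
        1.27541172e+00, -1.45977777e-01]), 'dq': array([ 0.00061268, -0.0014875 , -0.00013799,  0.00136379, -0.00120944,
        0.00196071]), 'tau': array([ 2.08888869e-04, -4.31239307e+01, -2.44217670e+01,  7.17663788e-02,
        5.56269858e-02, -1.25376000e-04]), 'tool_pos': array([139.22162308, 505.70564842, 192.72604596]), 'tcp_rot': array([-3.14000242e+00, -2.25509010e-04,  2.87275454e+00]), 'contact_force': array([0.00365323, 0.14524275, 0.16864372]), 'moment': array([0.00882122, 0.05080739, 0.0060628 ]), 'finger_force': 0.0, 'grip_width': 91.6776087846339}
top remote_long [([195.1, 222.2], 0.53), ([292.2, 190.6], 0.26)]
top remote_mid []
top remote_short [([405.9, 205.1], 0.81), ([393.5, 140.3], 0.19)]
top latch_peg [([287.0, 163.9], 0.48)]
top latch_pivot [([285.5, 168.0], 0.75), ([301.1, 164.6], 0.6)]
top lid_handle [([293.5, 191.6], 0.56)]
top lid_hinge [([241.8, 206.8], 0.84)]
top pot_big [([391.2, 138.7], 0.63), ([241.5, 207.8], 0.2)]
top pot_small [([199.7, 
[... 925 characters left out ...]
[360.1, 176.0], 0.58), ([351.3, 161.9], 0.55)]
side pot_big [([464.6, 261.4], 0.63), ([422.8, 374.9], 0.45)]
side pot_small [([255.2, 153.3], 0.72)]
side mug [([206.4, 180.4], 0.79)]
side book [([313.2, 389.0], 0.68)]
side case_in []
{'fx': 481.86701857228763, 'fy': 481.86701857228763, 'cx': 323.39170145104487, 'cy': 202.5334182889195, 'world_from_camera': array([[ 8.93248654e-01, -2.88130068e-01,  3.45091155e-01,
         9.72155199e+01],
       [-4.48963170e-01, -5.32091502e-01,  7.17851451e-01,
        -7.97454478e+02],
       [-2.32145160e-02, -7.96153061e-01, -6.04649807e-01,
         8.12402596e+02],
       [ 0.00000000e+00,  0.00000000e+00,  0.00000000e+00,
         1.00000000e+00]])}
```

```bash
cd pics; python3 -c "
import cv2,numpy as np
a=cv2.imread('top0.png');b=cv2.imread('side0.png');cv2.imwrite('c0.png',a)"
```

```text
(no output)
```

View pics/top0.png

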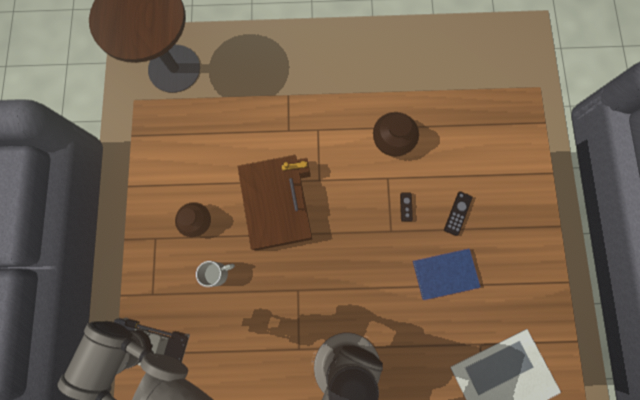

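View pics/side0.png

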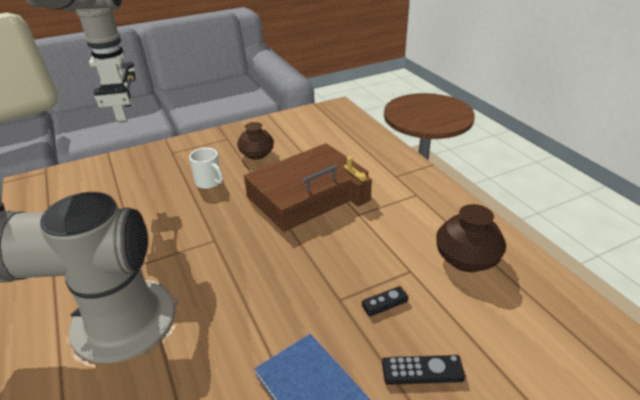

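Two remotes are visible: the short one at top (406,206) and a larger one at (458,213). The box is at about (275,203), with its latch at the far right corner (295,166). The small pot, mug, book and big pot stand clear of it. Next I fit the poses.

```bash
cat > fit.py <<'E'
from h import *
from scipy.optimize import least_squares
pts={"latch_pivot":(-118,-100,85.5),"latch_peg":(-63,-100,103),"lid_handle":(-70,0,108.5),"lid_hinge":(100,0,65.5)}
uv={("top","latch_pivot"):(301.1,164.6),("top","latch_peg"):(287,163.9),("top","lid_handle"):(293.5,191.6),("top","lid_hinge"):(241.8,206.8),
("side","latch_peg"):(351.5,161.9),("side","latch_pivot"):(359.7,176.7),("side","lid_handle"):(315.8,173.3),("side","lid_hinge"):(281.9,159.3)}
# corners of lid in top, from silhouette of lid
optics.capture("top"); s=finder.silhouettes("lid","top"); print([x["confidence"] for x in s],[x["box"] for x in s])
def W(q,P):
    c,s_=np.cos(q[2]),np.sin(q[2]); P=np.asarray(P,float); return np.array([q[0]+c*P[0]-s_*P[1],q[1]+s_*P[0]+c*P[1],P[2]])
def res(q): return np.concatenate([proj(c,W(q,pts[n]))[0]-u for (c,n),u in uv.items()])
m=np.mean([ray("top",uv[("top","lid_handle")],108),ray("top",uv[("top","lid_hinge")],65)],0)
f=least_squares(res,[m[0],m[1],1.6],loss="soft_l1"); print("box",f.x, f.fun.reshape(-1,2).round(1).tolist())
for z in (73.5,):
  for p in [(239,167),(299,156),(312,239),(251,248)]: print("corner",ray("top",p,z).round(0))
for q in [(100,143,73.5),(100,-143,73.5),(-100,-143,73.5),(-100,143,73.5)]:print("pred",W(f.x,q).round(0))
for cam in("top","side"):
  optics.capture(cam)
  for t in("remote_long","remote_mid","remote_short"):
    for x in finder.silhouettes(t,cam)[:2]:
        g=x["region"].astype(np.uint8); ys,xs=np.nonzero(g); P=np.array([ray(cam,(a,b),11)[:2] for a,b in zip(xs,ys)],np.float32)
        r=cv2.minAreaRect(P); print(cam,t,round(x["confidence"],2),x["box"],np.round(r[0]),np.round(r[1]),r[2])
for t,z in (("pot_big",0),("pot_small",0),("mug",0),("book",0)):
    for cam in("top","side"):
        x=finder.pinpoint(t,cam)
        if x: print(t,cam,ray(cam,x[0]["uv"],z).round(0))
E
python3 fit.py
```

```text
[0.67] [[235.8, 158.3, 310.4, 247.9]]
box [536.20909108 225.78131726   1.71974886] [[1.0, 0.2], [-1.7, 2.3], [-1.3, 3.3], [0.8, -0.2], [-3.5, -0.3], [0.7, -0.8], [3.6, 0.0], [4.6, 0.4]]
corner [655. 336.  74.]
corner [687. 135.  74.]
corner [407.  98.  74.]
corner [384. 294.  74.]
pred [380. 303.  74.]
pred [663. 346.  74.]
pred [692. 148.  74.]
pred [410. 106.  74.]
top remote_long 0.71 [446.1, 192.3, 472.0, 233.8] [ 489. -401.] [ 54. 153.] 64.40088653564453
top remote_short 0.9 [399.4, 190.4, 413.3, 222.2] [ 515. -225.] [ 39. 101.] 88.54463195800781
top remote_short 0.39 [178.8, 202.9, 215.6, 237.3] [494. 507.] [119. 122.] 25.96311378479004
side remote_long 0.68 [381.3, 356.8, 466.6, 385.7] [ 488. -397.] [ 63. 155.] 63.5540657043457
side remote_short 0.86 [363.3, 286.5, 410.7, 315.6] [ 514. -221.] [ 52. 107.] 87.88172149658203
pot_big top [ 769. -190.    0.]
pot_big side [ 757. -193.    0.]
pot_small top [480. 487.   0.]
pot_small side [487. 505.   0.]
mug top [299. 439.   0.]
mug side [300. 434.   0.]
book top [ 294. -338.    0.]
book side [ 290. -337.    0.]
```

```bash
python3 - <<'E'
from h import *
c=optics.get_calibration("wrist"); p,r=pose(); T=np.array(c["world_from_camera"])
print(c["fx"],c["cx"],c["cy"], r.inv().apply(T[:3,3]-p), r.inv().as_matrix()@T[:3,:3])
print(plan([540,200,340],1.72), plan([540,200,340],1.72-np.pi))
E
```

```text
354.91432081592774 317.57069241881265 199.46800803410565 [  77.2711144    -0.64041994 -190.4799858 ] [[-3.43195640e-05 -9.57629711e-01 -2.88002318e-01]
 [ 9.99999998e-01 -1.74106022e-05 -6.12726110e-05]
 [ 5.36621790e-05 -2.88002319e-01  9.57629710e-01]]
(array([-3.896 , -1.573 , -1.2214]), array([ 0.    ,  0.    , -0.0665])) (array([-3.896 , -1.573 , -1.2214]), array([ 0.    , -0.    ,  0.4335]))
```

Emit:
send_rows --offset '[[-0.3,-0.1,-0.3],[-0.6,-0.2,-0.4],[-1,-0.4,-0.5]]' --delta_rot '[[0,0,0],[0,0,0],[0,0,0]]'

```text
time: 2.58
tool_pos: [243.1, 427.8, 254.0]
tcp_rot: [3.141, 0.0, 2.874]
contact_force: [0.7, 0.5, -1.2]
grip_width: 91.5
finger_force: 0.0
```

Emit:
send_rows --offset '[[-0.5,-0.2,-0.2],[-1,-0.4,-0.4],[-1,-0.4,-0.4]]' --delta_rot '[[0,0,0],[0,0,0],[0,0,0]]'

```text
time: 2.95
tool_pos: [348.1, 348.2, 302.8]
tcp_rot: [3.14, 0.002, 2.869]
contact_force: [0.0, -0.1, 0.1]
grip_width: 91.9
finger_force: 0.0
```

Emit:
send_rows --offset '[[-0.5,-0.2,-0.15],[-1,-0.4,-0.3],[-1,-0.4,-0.3]]' --delta_rot '[[0,0,0],[0,0,0],[0,0,0]]'

```text
time: 3.32
tool_pos: [450.3, 270.3, 337.5]
tcp_rot: [3.141, 0.001, 2.869]
contact_force: [-0.9, 1.0, -0.2]
grip_width: 91.9
finger_force: 0.0
```

Emit:
send_rows --offset '[[-0.45,-0.2,0],[-0.9,-0.37,0],[-0.9,-0.37,0],[-0.9,-0.37,0]]' --delta_rot '[[0,0,-0.025],[0,0,-0.05],[0,0,-0.0665],[0,0,-0.0665]]' --grip 0.5

```text
time: 3.82
tool_pos: [539.9, 201.1, 336.5]
tcp_rot: [3.141, -0.002, -2.993]
contact_force: [0.5, -0.0, 0.4]
grip_width: 56.1
finger_force: 0.0
```

```bash
python3 - <<'E'
from h import *
print(pose()[0],get_obs()["tcp_rot"],get_obs()["time"])
save("wrist","w1")
for t in ("latch_peg","latch_pivot","lid_handle","lid_hinge"):
    r=finder.pinpoint(t,"wrist"); z={"latch_peg":103,"latch_pivot":85.5,"lid_handle":108.5,"lid_hinge":65.5}[t]
    print(t,[(np.round(x["uv"],1).tolist(),round(x["confidence"],2),ray("wrist",x["uv"],z).round(1)) for x in r[:3]])
for cam in("top","side"):
  optics.capture(cam)
  for t in("remote_long","remote_mid","remote_short"):
    for x in finder.silhouettes(t,cam)[:2]:
        g=x["region"].astype(np.uint8); ys,xs=np.nonzero(g); P=np.array([ray(cam,(a,b),11)[:2] for a,b in zip(xs,ys)],np.float32)
        r=cv2.minAreaRect(P); print(cam,t,round(x["confidence"],2),x["box"],np.round(r[0]),np.round(r[1]),r[2])
E
```

```text
[539.9249138  201.14048241 336.50664329] [ 3.14096899e+00 -1.92593301e-03 -2.99306594e+00] 3.825
latch_peg [([288.0, 241.6], 0.92, array([651.3, 178.6, 103. ])), ([276.6, 162.3], 0.53, array([550.1, 152. , 103. ]))]
latch_pivot [([248.5, 234.9], 0.72, array([657.5, 124.5,  85.5])), ([525.6, 144.8], 0.72, array([486. , 454.3,  85.5]))]
lid_handle [([278.6, 165.4], 0.92, array([552.7, 155.1, 108.5]))]
lid_hinge [([411.7, 157.8], 0.95, array([526. , 323.4,  65.5]))]
top remote_long 0.96 [446.6, 190.2, 471.7, 235.7] [ 488. -400.] [ 60. 153.] 66.64497375488281
top remote_short 0.76 [398.7, 190.8, 414.7, 223.1] [ 514. -225.] [41. 98.] 88.27791595458984
side remote_long 0.64 [382.2, 356.9, 467.5, 389.5] [ 487. -396.] [ 62. 153.] 64.69845581054688
side remote_mid 0.44 [236.0, 120.4, 271.3, 163.6] [510. 573.] [259. 120.] 68.08395385742188
side remote_short 0.68 [362.2, 287.0, 407.9, 314.4] [ 515. -222.] [ 50. 104.] 87.18172454833984
```

View pics/w1.png

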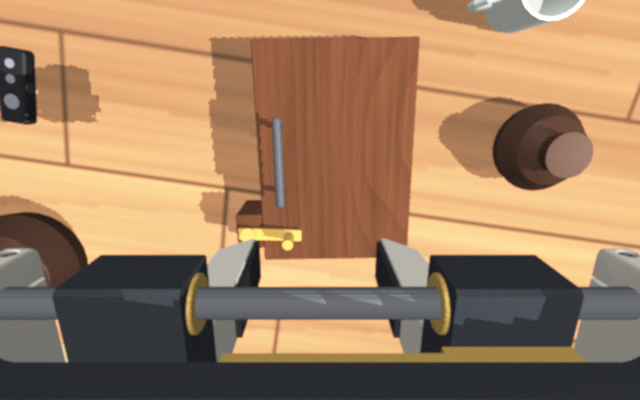

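Emit:
send_rows --offset '[[-0.45,-0.15,0.2],[-0.88,-0.326,0.5],[-0.88,-0.326,1.0],[-0.88,-0.326,1.0]]' --delta_rot '[[0,0,0],[0,0,0],[0,0,0],[0,0,0]]'

```text
time: 4.97
tool_pos: [647.6, 176.3, 210.8]
tcp_rot: [3.142, -0.014, -2.993]
contact_force: [-0.7, 0.4, 1.8]
grip_width: 45.7
finger_force: 0.0
```

Emit:
send_rows --offset '[[0,0,0.3],[0,0,0.3],[0,0,0.3]]' --delta_rot '[[0,0,0],[0,0,0],[0,0,0]]'

```text
time: 5.35
tool_pos: [652.0, 177.7, 185.1]
tcp_rot: [3.141, 0.005, -2.992]
contact_force: [-0.3, -0.0, 0.3]
grip_width: 45.6
finger_force: 0.0
```

```bash
python3 - <<'E'
from h import *
print(pose()[0],get_obs()["contact_force"])
optics.capture("wrist")
for t in ("latch_peg","latch_pivot","lid_handle","lid_hinge"):
    r=finder.pinpoint(t,"wrist"); z={"latch_peg":103,"latch_pivot":85.5,"lid_handle":108.5,"lid_hinge":65.5}[t]
    print(t,[(np.round(x["uv"],1).tolist(),round(x["confidence"],2),ray("wrist",x["uv"],z).round(1)) for x in r[:3]])
E
```

```text
[651.95792252 177.72539288 185.12078926] [-0.32988428 -0.02675909  0.32161632]
latch_peg [([318.2, 190.9], 0.94, array([649.5, 176.9, 103. ]))]
latch_pivot [([253.1, 185.0], 0.91, array([656.9, 122.7,  85.5]))]
lid_handle [([305.9, 53.4], 0.69, array([550.4, 153.2, 108.5]))]
lid_hinge [([517.3, 53.6], 0.71, array([521.2, 319.7,  65.5]))]
```

Emit:
send_rows --offset '[[0.01,0,0.4],[0.015,0,0.76],[0.015,0,0.76],[0.015,0,0.76]]' --delta_rot '[[0,0,0],[0,0,0],[0,0,0],[0,0,0]]'

```text
time: 6.1
tool_pos: [650.3, 177.2, 92.4]
tcp_rot: [3.142, 0.003, -2.993]
contact_force: [-0.3, -0.1, -0.6]
grip_width: 46.1
finger_force: 0.0
```

Emit:
send_rows --offset '[[0,0,0],[0,0,0],[0,0,0],[0,0,0],[0,0,0]]' --delta_rot '[[0,0,0],[0,0,0],[0,0,0],[0,0,0],[0,0,0]]' --grip 0

```text
time: 6.72
tool_pos: [649.0, 177.0, 90.2]
tcp_rot: [3.142, -0.0, -2.993]
contact_force: [-0.8, 0.7, 0.2]
grip_width: 1.7
finger_force: 0.0
```

Emit:
send_rows --offset '[[-0.07,-0.005,0],[-0.135,-0.02,0],[-0.259,-0.08,0],[-0.359,-0.173,0],[-0.427,-0.292,0],[-0.457,-0.426,0],[-0.457,-0.46,0],[-0.457,-0.46,0]]' --delta_rot '[[0,0,0],[0,0,0],[0,0,0],[0,0,0],[0,0,0],[0,0,0],[0,0,0],[0,0,0]]'

```text
time: 7.72
tool_pos: [711.3, 130.1, 90.3]
tcp_rot: [3.141, -0.0, -2.993]
contact_force: [-0.6, 0.1, 0.1]
grip_width: 0.2
finger_force: 0.0
```

```bash
python3 - <<'E'
from h import *
print(pose()[0],get_obs()["contact_force"],get_obs()["grip_width"])
a=save("wrist","w2");b=optics.capture("side")
for c in("wrist","side"):
  for t in ("latch_peg","latch_pivot","lid_handle","lid_hinge"):
    r=finder.pinpoint(t,c); z={"latch_peg":103,"latch_pivot":85.5,"lid_handle":108.5,"lid_hinge":65.5}[t]
    print(c,t,[(np.round(x["uv"],1).tolist(),round(x["confidence"],2),ray(c,x["uv"],z).round(1)) for x in r[:3]])
s=cv2.resize(b[110:230,240:420],None,fx=3,fy=3)
cv2.imwrite("pics/w2b.png",np.vstack([np.hstack([a[:, :],np.zeros((400,0,3),np.uint8)])[100:300],cv2.resize(s,(640,400))])[:,:,::-1])
E
```

```text
[711.26328651 130.08126021  90.25407233] [-0.59298253  0.06623897  0.09399152] 0.24388398728843896
wrist latch_peg [([430.0, 145.5], 0.97, array([651.2, 178.1, 103. ]))]
wrist latch_pivot [([320.4, 137.3], 0.73, array([657.5, 123.7,  85.5]))]
wrist lid_handle []
wrist lid_hinge []
side latch_peg [([351.5, 160.0], 0.75, array([656.9, 180.6, 103. ]))]
side latch_pivot [([462.7, 261.2], 0.62, array([ 680.4, -260.4,   85.5])), ([361.5, 175.9], 0.51, array([655.1, 122.4,  85.5]))]
side lid_handle [([317.1, 171.2], 0.94, array([545.8, 168.5, 108.5]))]
side lid_hinge [([285.2, 158.9], 0.57, array([520. , 330.7,  65.5]))]
```

View pics/w2b.png

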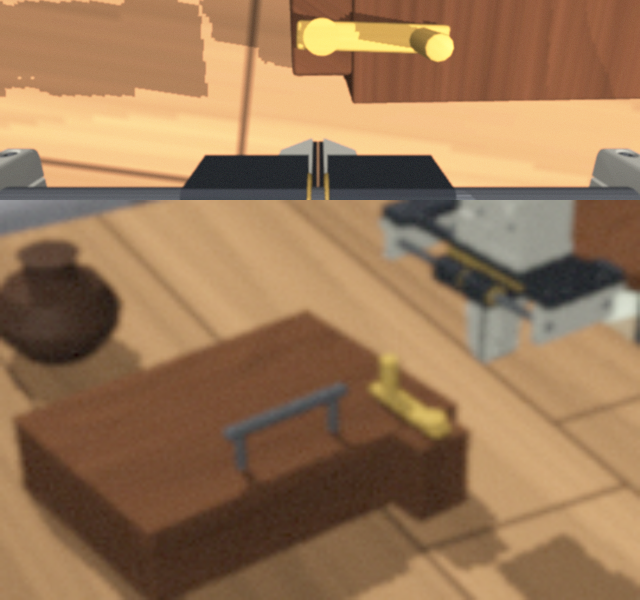

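```bash
python3 - <<'E'
from h import *
p,r=pose(); print(proj("side",p),proj("top",p),proj("side",p+[0,0,19]), proj("wrist",p))
for c in("side","top"):
  im=optics.capture(c)
  q=proj(c,p)[0].astype(int); im=im.copy(); cv2.circle(im,tuple(q.tolist()),2,(0,255,0),-1)
  a=cv2.resize(im[q[1]-50:q[1]+50,q[0]-65:q[0]+65],None,fx=5,fy=5,interpolation=cv2.INTER_CUBIC); cv2.imwrite(f"pics/z_{c}.png",a[:,:,::-1])
a=cv2.imread("pics/z_side.png");b=cv2.imread("pics/z_top.png")
cv2.imwrite("pics/z.png",cv2.resize(np.hstack([a,b]),(800,308)))
E
```

```text
[[377.87001397 167.37759178]] [[299.66901636 147.49505103]] [[378.18712244 161.4754002 ]] [[319.05317553 233.16894224]]
```

View pics/z.png

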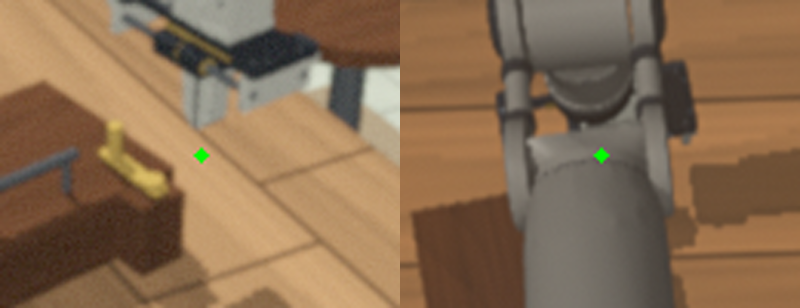

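The picture shows that the fingertips end about 30 mm above the stated TCP, as the wrist view (tips at v≈240) also does. They closed above the peg. I'll go back and come down lower, checking force as I go.

Emit:
send_rows --offset '[[0,0,-0.3],[0.2,0.2,-0.3],[0.45,0.45,-0.3],[0.45,0.46,-0.3],[0.45,0.46,-0.3]]' --delta_rot '[[0,0,0],[0,0,0],[0,0,0],[0,0,0],[0,0,0]]' --grip 0.5

```text
time: 8.95
tool_pos: [650.5, 177.0, 126.6]
tcp_rot: [-3.141, 0.001, -2.992]
contact_force: [0.6, -1.0, -0.2]
grip_width: 44.0
finger_force: 0.0
```

Emit:
send_rows --offset '[[0,0,0.25],[0,0,0.3],[0,0,0.3]]' --delta_rot '[[0,0,0],[0,0,0],[0,0,0]]'

```text
time: 9.32
tool_pos: [650.3, 176.5, 89.9]
tcp_rot: [-3.142, -0.001, -2.993]
contact_force: [0.7, 0.5, 0.3]
grip_width: 46.0
finger_force: 0.0
```

Emit:
send_rows --offset '[[0,0,0.04],[0,0,0.04]]' --delta_rot '[[0,0,0],[0,0,0]]'

```text
time: 9.57
tool_pos: [650.1, 177.1, 85.7]
tcp_rot: [3.142, 0.0, -2.993]
contact_force: [0.2, -0.7, 0.2]
grip_width: 46.0
finger_force: 0.0
```

Emit:
send_rows --offset '[[0,0,0.04],[0,0,0.04]]' --delta_rot '[[0,0,0],[0,0,0]]'

```text
time: 9.82
tool_pos: [649.6, 177.1, 80.3]
tcp_rot: [3.142, -0.001, -2.992]
contact_force: [-0.0, -0.4, -0.0]
grip_width: 45.9
finger_force: 0.0
```

Emit:
send_rows --offset '[[0,0,0.04],[0,0,0.04]]' --delta_rot '[[0,0,0],[0,0,0]]'

```text
time: 10.07
tool_pos: [649.5, 177.1, 75.3]
tcp_rot: [3.142, -0.001, -2.992]
contact_force: [-1.0, -0.7, 0.0]
grip_width: 46.4
finger_force: 0.0
```

```bash
python3 - <<'E'
from h import *
p,r=pose(); print(p,get_obs()["contact_force"],get_obs()["grip_width"],proj("wrist",p))
a=save("wrist","w3");b=optics.capture("side")
print(finder.pinpoint("latch_peg","wrist"))
s=cv2.resize(b[110:230,270:450],(640,400))
cv2.imwrite("pics/w3b.png",np.vstack([a[140:340],s])[:,:,::-1])
E
```

```text
[649.54950126 177.09633825  75.27701977] [-0.99566479 -0.73319077  0.04552327] 46.393942454591894 [[319.07979874 233.19783985]]
[{'uv': [298.9, 32.3], 'confidence': 0.64}, {'uv': [631.4, 39.1], 'confidence': 0.37}]
```

View pics/w3b.png

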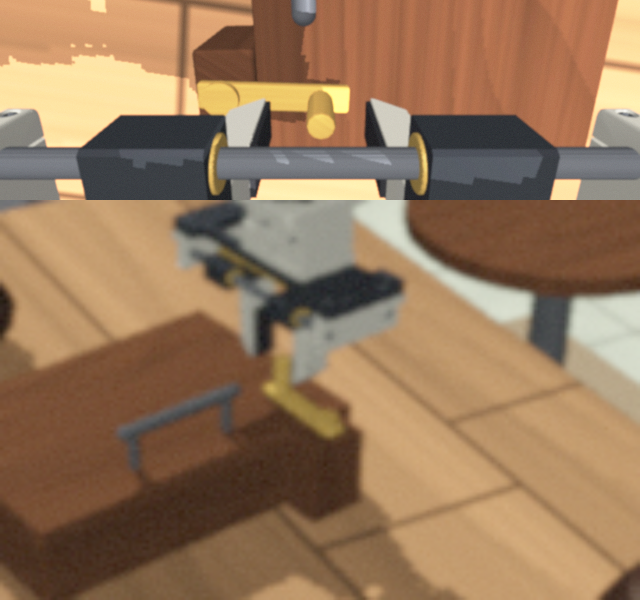

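Fingers straddle the peg with their tips near its top. I'll go 12 mm lower, grip and swing.

Emit:
send_rows --offset '[[0,0,0.05],[0,0,0.1],[0,0,0.1]]' --delta_rot '[[0,0,0],[0,0,0],[0,0,0]]'

```text
time: 10.6
tool_pos: [649.3, 177.0, 62.8]
tcp_rot: [3.142, -0.002, -2.993]
contact_force: [0.4, -0.8, 0.1]
grip_width: 45.8
finger_force: 0.0
```

Emit:
send_rows --offset '[[0,0,0],[0,0,0],[0,0,0],[0,0,0],[0,0,0]]' --delta_rot '[[0,0,0],[0,0,0],[0,0,0],[0,0,0],[0,0,0]]' --grip 0

```text
time: 11.22
tool_pos: [649.8, 178.6, 64.1]
tcp_rot: [3.14, 0.001, -2.992]
contact_force: [-0.4, 5.8, 1.1]
grip_width: 12.8
finger_force: 30.0
```

Gripped (13 mm wide, 30 N). Swing.

Emit:
send_rows --offset '[[-0.07,-0.005,0],[-0.135,-0.02,0],[-0.259,-0.08,0],[-0.359,-0.173,0],[-0.427,-0.292,0],[-0.457,-0.426,0],[-0.457,-0.46,0],[-0.457,-0.46,0]]' --delta_rot '[[0,0,0],[0,0,0],[0,0,0],[0,0,0],[0,0,0],[0,0,0],[0,0,0],[0,0,0]]'

```text
time: 12.22
tool_pos: [715.0, 131.3, 64.3]
tcp_rot: [3.141, 0.006, -2.993]
contact_force: [9.2, 3.9, -3.2]
grip_width: 13.1
finger_force: 30.0
```

Emit:
send_rows --offset '[[0,0,0],[0,0,0],[0,0,0]]' --delta_rot '[[0,0,0],[0,0,0],[0,0,0]]' --grip 0.5

```text
time: 12.6
tool_pos: [712.1, 130.5, 63.8]
tcp_rot: [-3.141, -0.0, -2.993]
contact_force: [0.1, 0.5, 0.5]
grip_width: 38.1
finger_force: 0.0
```

Emit:
send_rows --offset '[[0,0,-0.4],[0,0,-0.9],[0,0,-0.9]]' --delta_rot '[[0,0,0],[0,0,0],[0,0,0]]'

```text
time: 12.98
tool_pos: [715.1, 130.8, 179.0]
tcp_rot: [-3.141, 0.012, -2.993]
contact_force: [0.1, -0.3, -0.5]
grip_width: 46.0
finger_force: 0.0
```

```bash
python3 - <<'E'
from h import *
p,r=pose(); print(p,get_obs()["contact_force"],get_obs()["grip_width"])
save("wrist","w4")
for t,z in (("latch_peg",103),("latch_pivot",85.5),("lid_handle",108.5)):
    print(t,[(x["confidence"],ray("wrist",x["uv"],z).round(1)) for x in finder.pinpoint(t,"wrist")[:2]])
print(plan([551,154,140],1.715+np.pi/2),plan([551,154,140],1.715))
E
```

```text
[715.12303389 130.8151918  178.99268865] [ 0.05825299 -0.30143714 -0.52210392] 46.01376593203285
latch_peg [(0.74, array([706.8, 128.2, 103. ]))]
latch_pivot [(0.89, array([651. , 124.1,  85.5]))]
lid_handle []
(array([1.2922, 0.392 , 0.2551]), array([ 0.0004, -0.0003, -0.2492])) (array([1.2922, 0.392 , 0.2551]), array([ 0.    , -0.0005,  0.0008]))
```

Emit:
send_rows --offset '[[0.4,0.1,0],[0.8,0.2,0.1],[0.8,0.2,0.1]]' --delta_rot '[[0,0,0],[0,0,0],[0,0,0]]'

```text
time: 13.55
tool_pos: [607.2, 140.4, 156.0]
tcp_rot: [3.141, -0.012, -2.991]
contact_force: [0.4, 0.7, 1.4]
grip_width: 45.8
finger_force: 0.0
```

Emit:
send_rows --offset '[[0.3,0.1,0],[0.49,0.19,0.1],[0.49,0.19,0.1]]' --delta_rot '[[0,0,0],[0,0,0],[0,0,0]]'

```text
time: 13.92
tool_pos: [551.3, 154.3, 146.9]
tcp_rot: [3.141, -0.002, -2.992]
contact_force: [1.1, 0.6, 1.0]
grip_width: 45.8
finger_force: 0.0
```

```bash
python3 - <<'E'
from h import *
p,r=pose(); print(p)
save("wrist","w5")
for t,z in (("latch_peg",103),("latch_pivot",85.5),("lid_handle",108.5),("lid_hinge",65.5)):
    print(t,[(x["confidence"],ray("wrist",x["uv"],z).round(1)) for x in finder.pinpoint(t,"wrist")[:2]])
g=finder.silhouettes("lid_handle","wrist"); print([(x["confidence"],x["box"]) for x in g])
print(plan([551,154,62],1.715))
E
```

```text
[551.28537813 154.25468969 146.88962305]
latch_peg []
latch_pivot [(0.86, array([658.7, 122.1,  85.5]))]
lid_handle [(0.86, array([553.2, 152.7, 108.5]))]
lid_hinge [(0.95, array([525. , 321.3,  65.5]))]
[(0.93, [270.4, 0.0, 569.7, 348.2])]
(array([0.0195, 0.0058, 0.7152]), array([-0.    ,  0.0001,  0.0007]))
```

Emit:
send_rows --offset '[[0,0,0.3],[0,0,0.55],[0,0,0.6],[0,0,0.65],[0,0,0.69],[0,0,0.69]]' --delta_rot '[[0,0,0],[0,0,0],[0,0,0],[0,0,0],[0,0,0],[0,0,0]]'

```text
time: 14.98
tool_pos: [552.5, 154.0, 65.4]
tcp_rot: [3.141, 0.001, -2.993]
contact_force: [0.1, -0.1, -1.1]
grip_width: 45.8
finger_force: 0.0
```

Emit:
send_rows --offset '[[0,0,0],[0,0,0],[0,0,0],[0,0,0],[0,0,0]]' --delta_rot '[[0,0,0],[0,0,0],[0,0,0],[0,0,0],[0,0,0]]' --grip 0

```text
time: 15.6
tool_pos: [552.1, 155.3, 65.1]
tcp_rot: [3.14, 0.0, -2.993]
contact_force: [-0.6, 4.4, 0.1]
grip_width: 9.6
finger_force: 30.0
```

Gripped. Open the lid along the arc.

Emit:
send_rows --offset '[[0,0.04,-0.14],[0,0.1,-0.274],[0,0.25,-0.523],[0,0.45,-0.737],[0,0.69,-0.907],[0,0.69,-0.907]]' --delta_rot '[[0,0,0],[0,0,0],[0,0,0],[0,0,0],[0,0,0],[0,0,0]]'

```text
time: 16.35
tool_pos: [539.1, 235.5, 176.8]
tcp_rot: [-3.139, 0.0, -2.991]
contact_force: [-7.5, -9.1, 14.4]
grip_width: 9.7
finger_force: 30.1
```

Emit:
send_rows --offset '[[0,0.13,-0.06],[0,0.266,-0.12],[0,0.551,-0.184],[0,0.842,-0.191],[0,0.842,-0.191]]' --delta_rot '[[0,0,0],[0,0,0],[0,0,0],[0,0,0],[0,0,0]]'

```text
time: 16.98
tool_pos: [523.3, 338.5, 198.3]
tcp_rot: [3.139, -0.0, -2.989]
contact_force: [-7.0, 0.8, 10.2]
grip_width: 9.7
finger_force: 30.0
```

Emit:
send_rows --offset '[[0,0.12,0.01],[0,0.246,0.04],[0,0.29,0.05],[0,0.29,0.05]]' --delta_rot '[[0,0,0],[0,0,0],[0,0,0],[0,0,0]]'

```text
time: 17.48
tool_pos: [517.9, 370.9, 191.4]
tcp_rot: [3.141, -0.003, -2.991]
contact_force: [-8.2, 0.6, 5.5]
grip_width: 10.0
finger_force: 30.1
```

```bash
python3 - <<'E'
from h import *
save("side","s5"); print(pose()[0],get_obs()["contact_force"])
E
```

```text
[517.86209055 370.89336262 191.44155711] [-7.72812443  0.53370764  5.47321088]
```

View pics/s5.png

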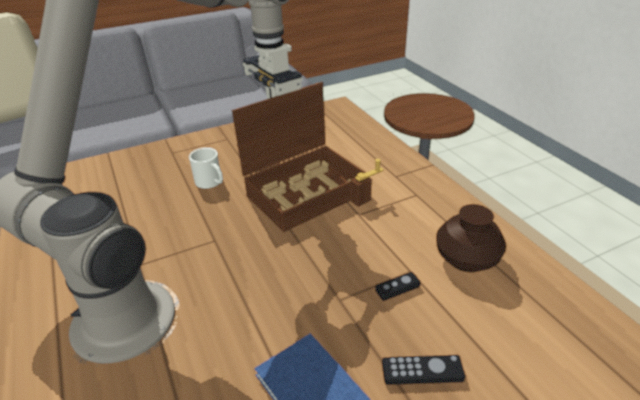

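The lid is upright, the cradles are visible at about (300,180), and the short remote has been knocked to (398,286). I'll release and look into the box.

Emit:
send_rows --offset '[[0,0,0],[0,0,0],[0,0,-0.3],[0,0,-0.6],[0,0,-1],[0,0,-1]]' --delta_rot '[[0,0,0],[0,0,0],[0,0,0],[0,0,0],[0,0,0],[0,0,0]]' --grip 0.2

```text
time: 18.27
tool_pos: [521.4, 370.7, 315.3]
tcp_rot: [3.139, 0.008, -2.993]
contact_force: [0.1, -0.8, -0.3]
grip_width: 18.0
finger_force: 0.0
```

Emit:
send_rows --offset '[[0,-0.4,0],[0,-0.8,0],[0,-0.8,0]]' --delta_rot '[[0,0,0],[0,0,0],[0,0,0]]'

```text
time: 18.65
tool_pos: [534.6, 272.1, 310.1]
tcp_rot: [-3.141, -0.001, -2.997]
contact_force: [0.7, 0.5, 0.5]
grip_width: 18.3
finger_force: 0.0
```

Emit:
send_rows --offset '[[0.1,-0.3,-0.1],[0.2,-0.6,-0.1],[0.2,-0.6,-0.1]]' --delta_rot '[[0,0,0],[0,0,0],[0,0,0]]' --grip 0.75

```text
time: 19.02
tool_pos: [520.8, 199.2, 322.6]
tcp_rot: [-3.141, -0.0, -2.995]
contact_force: [-0.2, -0.1, 0.5]
grip_width: 43.3
finger_force: 0.0
```

```bash
python3 - <<'E'
from h import *
p,r=pose(); print(p)
save("wrist","w6")
for t,z in (("cradle_long_seat",17),("cradle_mid_seat",17),("cradle_short_seat",17),("case_in",7),("lid_hinge",65.5),("latch_peg",103)):
    print(t,[(np.round(x["uv"],1).tolist(),round(x["confidence"],2),ray("wrist",x["uv"],z).round(1)) for x in finder.pinpoint(t,"wrist")[:3]])
for cam in("top","side"):
  optics.capture(cam)
  for t in("remote_long","remote_mid","remote_short"):
    for x in finder.silhouettes(t,cam)[:2]:
        g=x["region"].astype(np.uint8); ys,xs=np.nonzero(g); P=np.array([ray(cam,(a,b),11)[:2] for a,b in zip(xs,ys)],np.float32)
        r=cv2.minAreaRect(P); print(cam,t,round(x["confidence"],2),x["box"],np.round(r[0]),np.round(r[1]),r[2])
E
```

```text
[520.80645969 199.18360318 322.61444916]
cradle_long_seat [([333.9, 221.0], 0.77, array([621.1, 239.9,  17. ]))]
cradle_mid_seat [([333.0, 110.3], 0.86, array([463.7, 213.2,  17. ]))]
cradle_short_seat [([332.0, 165.8], 0.71, array([539.2, 224.2,  17. ]))]
case_in [([329.2, 165.9], 0.67, array([541.9, 220.9,   7. ]))]
lid_hinge [([408.1, 171.2], 0.79, array([522.3, 318.5,  65.5]))]
latch_peg []
top remote_long 0.84 [445.8, 191.3, 471.8, 232.3] [ 487. -401.] [ 55. 154.] 64.41096496582031
top remote_short 0.71 [297.5, 144.3, 305.5, 164.3] [709. 129.] [79. 15.] 9.684821128845215
top remote_short 0.64 [392.6, 179.7, 407.0, 207.9] [ 562. -203.] [38. 96.] 86.38015747070312
side remote_long 0.79 [383.6, 357.2, 463.2, 387.4] [ 486. -397.] [ 58. 151.] 65.47303771972656
side remote_short 0.7 [376.9, 273.6, 420.9, 301.8] [ 564. -198.] [ 51. 110.] 89.32063293457031
```

View pics/w6.png

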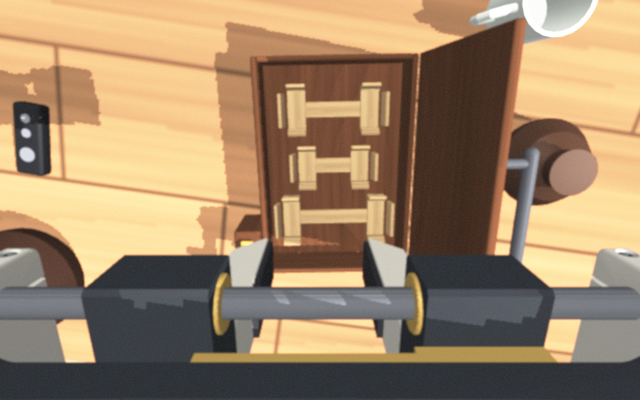

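The cradles from top to bottom are mid (333,108), short (332,166) and long (336,215). The short remote is now at (31,138). I'll refine the box yaw from line segments and work out the grasp for the short remote.

```bash
python3 - <<'E'
from h import *
for name in ("w6",):
    g=cv2.imread(f"pics/{name}.png",0)
    L=cv2.createLineSegmentDetector().detect(g)[0][:,0]
    for l in L:
        if np.hypot(l[2]-l[0],l[3]-l[1])<45: continue
        m=(l[:2]+l[2:])/2
        if not(240<m[0]<425 and 45<m[1]<280): continue
        z=33 if 275<m[0]<395 and 80<m[1]<245 else 65
        a,b=ray("wrist",l[:2],z),ray("wrist",l[2:],z)
        d=(b-a); print(l.round(0),z,"dir",round(np.arctan2(d[1],d[0])%np.pi,3),"mid",((a+b)/2).round(1))
s=finder.silhouettes("remote_short","wrist")
for x in s[:2]:
    ys,xs=np.nonzero(x["region"]); P=np.array([ray("wrist",(a,b),16)[:2] for a,b in zip(xs,ys)],np.float32); print(x["confidence"],cv2.minAreaRect(P))
print(finder.pinpoint("remote_short","wrist")[:1])
E
```

```text
[252. 286. 268. 239.] 65 dir 2.96 mid [681.4 141.8  65. ]
[410. 242. 421.  54.] 65 dir 0.169 mid [501.4 321.4  65. ]
[365. 233. 383. 285.] 65 dir 0.488 mid [652.4 299.   65. ]
[251.  58. 418.  53.] 65 dir 1.75 mid [400.3 201.4  65. ]
[393. 242. 402.  63.] 65 dir 0.162 mid [509.3 300.8  65. ]
[269. 183. 274. 233.] 65 dir 0.203 mid [599.4 150.   65. ]
[359. 100. 306. 102.] 33 dir 1.739 mid [451.7 208.8  33. ]
[366. 208. 301. 210.] 33 dir 1.743 mid [597.8 233.5  33. ]
[306. 117. 359. 116.] 33 dir 1.742 mid [471.3 212.1  33. ]
[286.  89. 288. 134.] 33 dir 0.159 mid [474.7 152.   33. ]
[416.  56. 404. 248.] 65 dir 0.166 mid [507.5 316.3  65. ]
[301. 223. 366. 222.] 33 dir 1.735 mid [618.3 236.9  33. ]
[359. 270. 276. 271.] 65 dir 1.736 mid [680.3 223.4  65. ]
[268. 239. 256.  59.] 65 dir 0.168 mid [530.9 129.9  65. ]
[259. 203. 250.  78.] 65 dir 0.167 mid [517.1 119.1  65. ]
[401.  62. 263.  65.] 65 dir 1.738 mid [409.5 199.9  65. ]
[262.  66. 269. 183.] 65 dir 0.168 mid [494.4 130.5  65. ]
[302. 251. 357. 251.] 65 dir 1.721 mid [649.1 235.3  65. ]
[301. 215. 363. 213.] 33 dir 1.741 mid [605.6 233.   33. ]
[307. 107. 357. 106.] 33 dir 1.733 mid [458.4 209.1  33. ]
0.85 ((565.3431396484375, -195.5257568359375), (49.62806701660156, 103.03422546386719), 88.04033660888672)
[{'uv': [36.1, 138.2], 'confidence': 0.58}]
```

Emit:
send_rows --offset '[[0,-0.4,0],[0,-0.9,0],[0,-1,0],[0,-1,0]]' --delta_rot '[[0,0,0.016],[0,0,0.032],[0,0,0.032],[0,0,0.032]]' --grip 0.75

```text
time: 20.38
tool_pos: [538.9, 81.5, 322.8]
tcp_rot: [3.141, -0.0, 3.089]
contact_force: [0.5, -0.5, 0.4]
grip_width: 68.5
finger_force: 0.0
```

Emit:
send_rows --offset '[[-0.05,-0.4,0.2],[-0.09,-0.9,0.4]]' --delta_rot '[[0,0,0],[0,0,0]]'

```text
time: 20.62
tool_pos: [544.3, -23.0, 275.3]
tcp_rot: [3.141, 0.001, 3.095]
contact_force: [1.0, 0.4, 0.0]
grip_width: 69.1
finger_force: 0.0
```

Emit:
send_rows --offset '[[-0.05,-0.4,0.2],[-0.09,-0.9,0.4]]' --delta_rot '[[0,0,0],[0,0,0]]'

```text
time: 20.88
tool_pos: [549.6, -130.0, 228.0]
tcp_rot: [3.141, 0.001, 3.093]
contact_force: [0.1, -0.3, 0.3]
grip_width: 68.8
finger_force: 0.0
```

Emit:
send_rows --offset '[[-0.05,-0.4,0.2],[-0.09,-0.52,0.38],[-0.09,-0.52,0.38],[-0.09,-0.52,0.38]]' --delta_rot '[[0,0,0],[0,0,0],[0,0,0],[0,0,0]]'

```text
time: 21.38
tool_pos: [557.3, -192.0, 183.8]
tcp_rot: [3.141, 0.001, 3.092]
contact_force: [-0.2, -0.5, -0.2]
grip_width: 69.1
finger_force: 0.0
```

```bash
cat > look.py <<'E'
from h import *
import sys
def look(t,name,ztop=18,n=1):
    p,r=pose(); print("tcp",p.round(1),"time",get_obs()["time"])
    save("wrist",name)
    x=finder.pinpoint(t,"wrist")[:1]
    if x: print("pin",round(x[0]["confidence"],2),ray("wrist",x[0]["uv"],0).round(1))
    for x in finder.silhouettes(t,"wrist")[:n]:
        ys,xs=np.nonzero(x["region"]); P=np.array([ray("wrist",(a,b),ztop)[:2] for a,b in zip(xs,ys)],np.float32)
        c,(w,h),a=cv2.minAreaRect(P); a=np.deg2rad(a)
        if w<h: w,h,a=h,w,a+np.pi/2
        print("rect",round(x["confidence"],2),x["box"],np.round(c,1),round(w),round(h),"long axis",round((a+np.pi/2)%np.pi-np.pi/2,3))
if __name__=="__main__": look(sys.argv[1],sys.argv[2])
E
python3 look.py remote_short w7
```

```text
tcp [ 557.3 -192.   183.8] time 21.375Traceback (most recent call last):
  File "look.py", line 13, in <module>
    if __name__=="__main__": look(sys.argv[1],sys.argv[2])
                             ~~~~^^^^^^^^^^^^^^^^^^^^^^^^^
  File "look.py", line 9, in look
    ys,xs=np.nonzero(x["region"]); P=np.array([ray("wrist",(a,b),ztop)[:2] for a,b in zip(xs,ys)],np.float32)
                                               ~~~^^^^^^^^^^^^^^^^^^^^
  File "h.py", line 5, in ray
    c=optics.get_calibration(cam); T=np.array(c["world_from_camera"])
ValueError: time passes only in moves, steps and waits
```

View pics/w7.png

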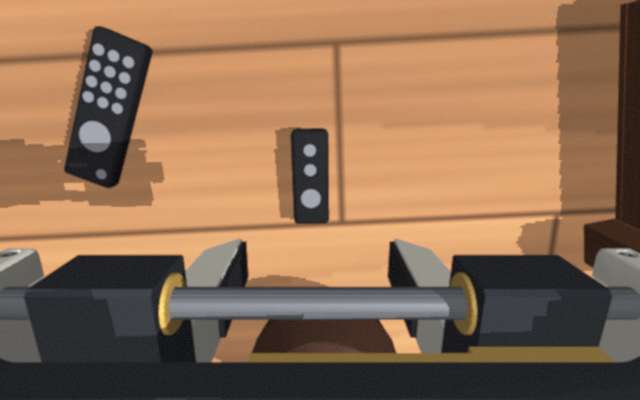

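The short remote is at (310,176) and the long one at (108,107). Let me fix the helper to cache the calibration.

```bash
python3 - <<'E'
s=open('h.py').read()
s=s.replace('''def ray(cam,uv,z):
    c=optics.get_calibration(cam); T''','''def ray(cam,uv,z,c=None):
    c=c or optics.get_calibration(cam); T''');open('h.py','w').write(s)
s=open('look.py').read().replace("P=np.array","cal=optics.get_calibration('wrist'); P=np.array").replace("(a,b),ztop)","(a,b),ztop,cal)");open('look.py','w').write(s)
E
python3 - <<'E'
from look import *
look("remote_short","w8"); look("remote_long","w8b")
c=[(292,129),(328,129),(328,221),(294,223)]
print([ray("wrist",q,22).round(1)[:2].tolist() for q in c])
E
```

```text
tcp [ 557.3 -192.5  184.3] time 21.525
pin 0.93 [ 562.3 -201.5    0. ]
rect 0.92 [287.4, 128.6, 331.1, 223.9] [ 562.6 -200.9] 100 39 long axis -0.032
tcp [ 556.9 -193.   183.7] time 21.675
pin 0.59 [ 484.7 -400.9    0. ]
rect 0.7 [64.2, 26.6, 153.9, 190.3] [ 487.6 -396.4] 150 56 long axis -0.444
[[511.9, -217.0], [513.7, -181.9], [609.2, -186.0], [609.6, -221.9]]
```

Emit:
send_rows --offset '[[-0.04,-0.075,0.4],[-0.04,-0.075,0.8],[-0.04,-0.075,1],[-0.04,-0.075,1]]' --delta_rot '[[0,0,0],[0,0,-0.002],[0,0,-0.002],[0,0,-0.002]]' --grip 0.65

```text
time: 22.32
tool_pos: [559.6, -202.3, 61.0]
tcp_rot: [3.14, -0.004, 3.102]
contact_force: [0.2, 0.2, 0.2]
grip_width: 59.6
finger_force: 0.0
```

Emit:
send_rows --offset '[[0,0,0.3],[0,0,0.5],[0,0,0.6],[0,0,0.65],[0,0,0.65]]' --delta_rot '[[0,0,0],[0,0,0],[0,0,0],[0,0,0],[0,0,0]]'

```text
time: 22.95
tool_pos: [561.4, -203.1, -14.4]
tcp_rot: [-3.141, 0.001, 3.102]
contact_force: [0.3, -0.0, -0.6]
grip_width: 59.6
finger_force: 0.0
```

```bash
python3 - <<'E'
from look import *
print(get_obs()["contact_force"])
look("remote_short","w9"); b=save("side","s9"); q=proj("side",pose()[0]+[0,0,31])[0].astype(int); print(q)
a=cv2.imread("pics/w9.png")
cv2.imwrite("pics/m9.png",np.vstack([a[150:380],cv2.resize(b[q[1]-60:q[1]+40,q[0]-85:q[0]+85],(640,370),interpolation=cv2.INTER_CUBIC)[:,:,::-1]]))
E
```

```text
[ 0.30847795 -0.00148387 -0.62107981]
tcp [ 561.4 -203.1  -14.4] time 22.95
pin 0.77 [ 562.8 -203.2    0. ]
[398 285]
```

View pics/m9.png

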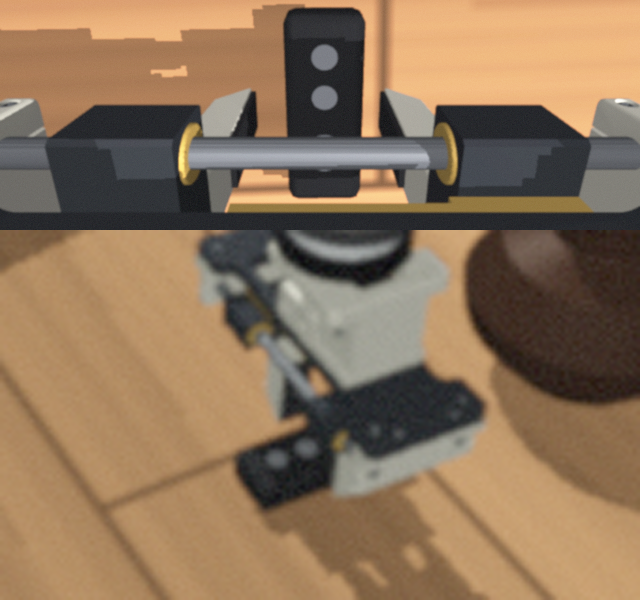

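Emit:
send_rows --offset '[[0,0,0.04],[0,0,0.06],[0,0,0.06]]' --delta_rot '[[0,0,0],[0,0,0],[0,0,0]]'

```text
time: 23.52
tool_pos: [560.7, -202.7, -22.7]
tcp_rot: [3.141, -0.001, 3.102]
contact_force: [1.4, 0.5, -0.5]
grip_width: 59.7
finger_force: 0.0
```

Emit:
send_rows --offset '[[0,0,0.02],[0,0,0.035],[0,0,0.035]]' --delta_rot '[[0,0,0],[0,0,0],[0,0,0]]'

```text
time: 23.9
tool_pos: [560.8, -202.8, -26.7]
tcp_rot: [3.141, -0.0, 3.102]
contact_force: [-0.1, 0.6, 0.2]
grip_width: 59.5
finger_force: 0.0
```

Emit:
send_rows --offset '[[0,0,0],[0,0,0],[0,0,0],[0,0,0]]' --delta_rot '[[0,0,0],[0,0,0],[0,0,0],[0,0,0]]' --grip 0

```text
time: 24.4
tool_pos: [561.0, -202.8, -26.5]
tcp_rot: [3.141, 0.0, 3.102]
contact_force: [0.2, -0.0, 0.6]
grip_width: 37.7
finger_force: 30.0
```

Emit:
send_rows --offset '[[0,0,-0.1],[0,0,-0.3],[0,0,-0.6],[0,0,-1],[0,0,-1]]' --delta_rot '[[0,0,0],[0,0,0],[0,0,0],[0,0,0],[0,0,0]]'

```text
time: 25.02
tool_pos: [563.5, -204.2, 98.4]
tcp_rot: [-3.138, 0.008, 3.102]
contact_force: [0.1, -0.3, -1.2]
grip_width: 37.9
finger_force: 30.0
```

```bash
python3 - <<'E'
from look import *
o=get_obs(); print(o["contact_force"],o["grip_width"],o["finger_force"],o["tcp_rot"])
look("remote_short","w10",ztop=137)
print(plan([542,225.6,150],0.167))
a=cv2.imread("pics/w10.png"); cv2.imwrite("pics/w10.png",a)
E
```

```text
[ 0.10712438 -0.2511851  -1.16962034] 37.88871090731784 29.999828338623047 [-3.13768406  0.00832165  3.10226934]
tcp [ 563.5 -204.2   98.4] time 25.025
pin 0.68 [ 624.9 -207.8    0. ]
rect 0.94 [271.0, 163.0, 363.5, 356.6] [ 558.4 -203.4] 96 38 long axis -0.04
(array([ 0.2933,  3.5597, -0.4729]), array([-0.000e+00, -2.000e-04,  2.171e-01]))
```

Emit:
send_rows --offset '[[0.05,0.5,-0.08],[0.1,1,-0.16]]' --delta_rot '[[0,0,0],[0,0,0]]'

```text
time: 25.42
tool_pos: [552.3, -81.4, 111.0]
tcp_rot: [3.14, -0.003, 3.1]
contact_force: [0.3, 0.7, -1.3]
grip_width: 37.8
finger_force: 30.0
```

Emit:
send_rows --offset '[[0.05,0.5,-0.08],[0.1,1,-0.16]]' --delta_rot '[[0,0,0],[0,0,0]]'

```text
time: 25.68
tool_pos: [545.1, 39.7, 130.6]
tcp_rot: [3.141, -0.003, 3.102]
contact_force: [1.3, 0.7, -1.3]
grip_width: 37.9
finger_force: 30.0
```

Emit:
send_rows --offset '[[0,0.2,-0.08],[0,0.3,-0.16],[0,0.4,-0.16],[0.1,0.5,-0.16],[0.1,0.7,-0.16],[0.1,0.8,-0.16],[0.1,1,-0.16],[0.1,1,-0.16]]' --delta_rot '[[0,0,0.027],[0,0,0.054],[0,0,0.081],[0,0,0.108],[0,0,0.135],[0,0,0.162],[0,0,0.19],[0,0,0.217]]'

```text
time: 26.68
tool_pos: [538.1, 159.6, 149.3]
tcp_rot: [-3.138, -0.0, 1.735]
contact_force: [0.1, -0.7, -1.0]
grip_width: 37.8
finger_force: 30.0
```

```bash
python3 - <<'E'
from look import *
o=get_obs(); print(o["grip_width"],o["finger_force"],o["tcp_rot"])
print(pose()[0],plan([542,225.6,150],0.167))
save("wrist","w11")
cal=optics.get_calibration("wrist")
for t,z in (("cradle_long_seat",17),("cradle_mid_seat",17),("cradle_short_seat",17),("case_in",7)):
    print(t,[(np.round(x["uv"],1).tolist(),round(x["confidence"],2),ray("wrist",x["uv"],z,cal).round(1)) for x in finder.pinpoint(t,"wrist")[:3]])
E
```

```text
37.784905173949355 29.9929341673851 [-3.13823115e+00 -4.99522521e-04  1.73476727e+00]
[538.05105107 159.55816279 149.28918251] (array([ 0.5376,  0.1223, -0.0061]), array([-0.0005, -0.0001, -0.0005]))
cradle_long_seat [([418.9, 110.1], 0.6, array([616.5, 234.5,  17. ]))]
cradle_mid_seat [([241.7, 110.0], 0.87, array([462. , 210.1,  17. ])), ([327.9, 107.7], 0.33, array([536.9, 224. ,  17. ]))]
cradle_short_seat [([329.9, 104.3], 0.71, array([538.2, 227.1,  17. ]))]
case_in [([327.7, 112.5], 0.61, array([537.7, 219.4,   7. ]))]
```

View pics/w11.png

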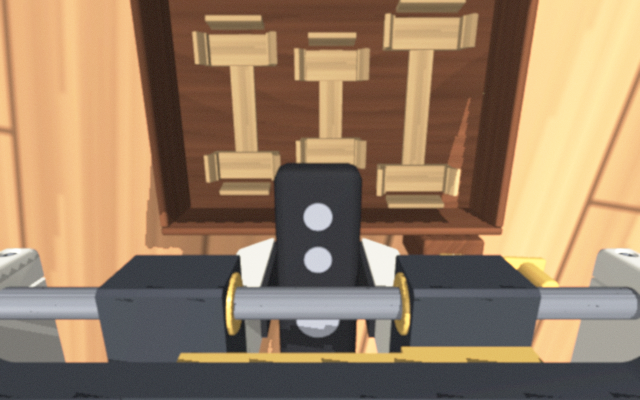

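```bash
python3 - <<'E'
from h import *
cal=optics.get_calibration("wrist"); u=np.array([np.cos(.167),np.sin(.167)]); v=np.array([-u[1],u[0]])
f=lambda p,z:(lambda w:(round(w@u,1),round(w@v,1)))(ray("wrist",p,z,cal)[:2])
print("tcp",pose()[0][:2]@u,pose()[0][:2]@v)
for n,ps in {"short":[(295,62),(369,62),(297,153),(366,153)],"long":[(384,30),(477,30),(377,178),(460,178)],"mid":[(193,45),(277,45),(205,165),(279,165)]}.items(): print(n,[f(p,33) for p in ps])
print("spine",[f(p,12) for p in [(320,108),(342,108),(406,110),(430,110),(232,110),(257,110)]])
print("rim", [f(p,65) for p in [(162,233),(502,233),(320,233)]])
g=cv2.imread("pics/w11.png",0)
L=cv2.createLineSegmentDetector().detect(g)[0][:,0]
for l in L:
    if np.hypot(l[2]-l[0],l[3]-l[1])>45 and l[[1,3]].max()<160 and 200<l[0]<450:
        print(l.round(1),f(l[:2],12),f(l[2:],12))
E
```

```text
tcp 557.4635498459828 66.2021152678946
short [(np.float64(538.9), np.float64(167.1)), (np.float64(598.9), np.float64(167.3)), (np.float64(539.6), np.float64(92.9)), (np.float64(599.7), np.float64(93.2))]
long [(np.float64(609.7), np.float64(191.0)), (np.float64(683.3), np.float64(191.3)), (np.float64(610.4), np.float64(70.9)), (np.float64(684.2), np.float64(71.2))]
mid [(np.float64(457.4), np.float64(179.5)), (np.float64(524.7), np.float64(179.8)), (np.float64(458.5), np.float64(82.0)), (np.float64(523.6), np.float64(82.3))]
spine [(np.float64(559.5), np.float64(130.2)), (np.float64(579.3), np.float64(130.3)), (np.float64(636.8), np.float64(128.7)), (np.float64(658.4), np.float64(128.8)), (np.float64(480.4), np.float64(128.1)), (np.float64(502.9), np.float64(128.2))]
rim [(np.float64(427.8), np.float64(30.6)), (np.float64(711.6), np.float64(31.8)), (np.float64(559.8), np.float64(31.1))]
[341.  136.9 342.   80.6] (np.float64(578.9), np.float64(104.6)) (np.float64(578.7), np.float64(153.5))
[229.2  65.7 235.1 150.7] (np.float64(480.4), np.float64(165.5)) (np.float64(480.9), np.float64(
[... 862 characters left out ...]
(np.float64(625.8), np.float64(215.3)) (np.float64(676.6), np.float64(215.6))
[309.4  37.5 354.4  37.4] (np.float64(550.1), np.float64(188.3)) (np.float64(588.4), np.float64(188.5))
[396.9  12.2 455.6  12.4] (np.float64(623.2), np.float64(207.9)) (np.float64(672.3), np.float64(208.0))
[211.9  29.4 263.1  28.9] (np.float64(467.7), np.float64(194.2)) (np.float64(511.1), np.float64(194.8))
[264.4  53.7 216.9  54.3] (np.float64(511.4), np.float64(175.3)) (np.float64(470.4), np.float64(174.7))
[242.  148.1 238.8  90.7] (np.float64(487.4), np.float64(93.9)) (np.float64(487.5), np.float64(144.8))
[326.2 134.4 326.4  83.1] (np.float64(565.3), np.float64(106.8)) (np.float64(565.0), np.float64(151.4))
```

Emit:
send_rows --offset '[[0.3,0.05,0],[0.548,0.096,0],[0.548,0.096,0.2],[0.548,0.096,0.6],[0.548,0.096,0.9],[0.548,0.096,0.9]]' --delta_rot '[[0,0,0],[0,0,0],[0,0,0],[0,0,0],[0,0,0],[0,0,0]]'

```text
time: 27.68
tool_pos: [537.3, 224.1, 40.3]
tcp_rot: [-3.135, 0.001, 1.74]
contact_force: [-0.2, 0.4, -0.7]
grip_width: 37.6
finger_force: 30.0
```

```bash
python3 - <<'E'
from h import *
u=np.array([np.cos(.167),np.sin(.167)]); v=np.array([-u[1],u[0]])
o=get_obs();print(pose()[0],pose()[0][:2]@u,pose()[0][:2]@v,o["grip_width"],o["finger_force"],o["tcp_rot"])
a=save("wrist","w12"); b=save("side","s12")
cv2.imwrite("pics/m12.png",np.vstack([a[:260],cv2.resize(b[120:240,220:400],(640,330),interpolation=cv2.INTER_CUBIC)])[:,:,::-1])
E
```

```text
[537.25273438 224.06588822  40.30680796] 567.0237247736696 131.64390758777557 37.56368757518795 29.999297261238098 [-3.13482069e+00  6.27383185e-04  1.74007977e+00]
```

View pics/m12.png

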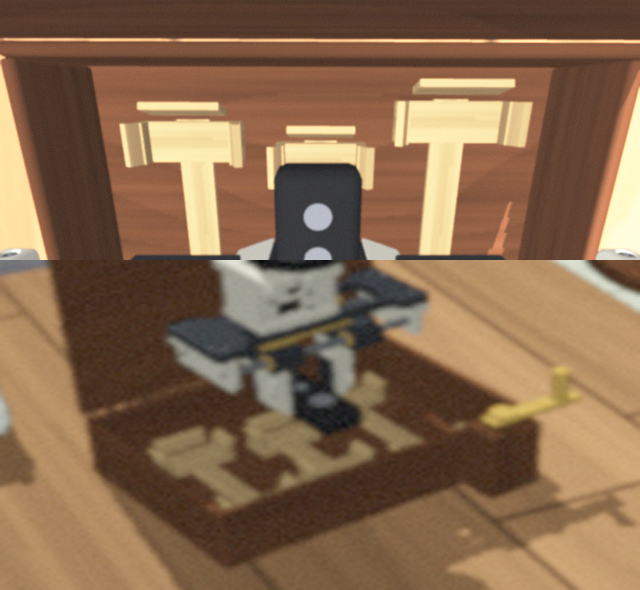

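Emit:
send_rows --offset '[[0,0.015,0.1],[0,0.015,0.2],[0,0.015,0.25],[0,0.015,0.25]]' --delta_rot '[[0,0,0],[0,0,0],[0,0,0],[0,0,0]]'

```text
time: 28.28
tool_pos: [540.9, 225.2, 12.5]
tcp_rot: [-3.14, 0.0, 1.739]
contact_force: [-0.6, 0.4, -0.9]
grip_width: 37.8
finger_force: 30.0
```

Emit:
send_rows --offset '[[0,0,0.05],[0,0,0.08],[0,0,0.08]]' --delta_rot '[[0,0,0],[0,0,0],[0,0,0]]'

```text
time: 28.65
tool_pos: [541.1, 225.3, 3.2]
tcp_rot: [-3.141, -0.0, 1.739]
contact_force: [-1.0, -0.0, -1.5]
grip_width: 37.5
finger_force: 30.0
```

Emit:
send_rows --offset '[[0,0,0.03],[0,0,0.05],[0,0,0.05]]' --delta_rot '[[0,0,0],[0,0,0],[0,0,0]]'

```text
time: 29.02
tool_pos: [541.6, 225.5, -0.8]
tcp_rot: [3.14, -0.0, 1.739]
contact_force: [-3.9, -1.5, 11.8]
grip_width: 38.1
finger_force: 30.0
```

```bash
python3 - <<'E'
from h import *
u=np.array([np.cos(.167),np.sin(.167)]); v=np.array([-u[1],u[0]])
o=get_obs();print(pose()[0],pose()[0][:2]@u,pose()[0][:2]@v,o["grip_width"],o["contact_force"],o["moment"],o["tcp_rot"])
E
```

```text
[541.64554045 225.47241412  -0.79191935] 571.5892171313723 132.30067224897417 38.07613097014726 [-3.87209348 -1.47000847 11.79357458] [-0.36315369  0.61800099 -0.0446123 ] [ 3.14013519e+00 -1.42965828e-04  1.73879564e+00]
```

Emit:
send_rows --offset '[[0,0,-0.04],[0,-0.02,-0.04],[0,-0.02,-0.04],[0,-0.02,0]]' --delta_rot '[[0,0,0],[0,0,0],[0,0,0],[0,0,0]]'

```text
time: 29.52
tool_pos: [539.1, 225.0, -2.7]
tcp_rot: [3.141, -0.0, 1.739]
contact_force: [0.0, -0.0, -1.2]
grip_width: 38.0
finger_force: 30.0
```

Emit:
send_rows --offset '[[0,0,0.02],[0,0,0.04],[0,0,0.04]]' --delta_rot '[[0,0,0],[0,0,0],[0,0,0]]'

```text
time: 29.9
tool_pos: [538.7, 224.9, -7.7]
tcp_rot: [-3.141, -0.0, 1.739]
contact_force: [-0.3, -0.6, -1.4]
grip_width: 37.7
finger_force: 30.0
```

Emit:
send_rows --offset '[[0,0,0.015],[0,0,0.02],[0,0,0.02]]' --delta_rot '[[0,0,0],[0,0,0],[0,0,0]]'

```text
time: 30.28
tool_pos: [539.0, 225.0, -9.4]
tcp_rot: [3.141, -0.0, 1.739]
contact_force: [0.5, 0.1, 2.6]
grip_width: 37.8
finger_force: 30.0
```

Emit:
send_rows --offset '[[0,0,0],[0,0,0],[0,0,0],[0,0,-0.2],[0,0,-0.5],[0,0,-1],[0,0,-1]]' --delta_rot '[[0,0,0],[0,0,0],[0,0,0],[0,0,0],[0,0,0],[0,0,0],[0,0,0]]' --grip 0.55

```text
time: 31.15
tool_pos: [542.1, 225.9, 115.4]
tcp_rot: [3.131, -0.001, 1.739]
contact_force: [-0.2, 0.1, -0.2]
grip_width: 50.6
finger_force: 0.0
```

Emit:
send_rows --offset '[[-0.3,0,-0.3],[-0.9,0,-0.9],[-0.9,0,-0.9],[-0.9,0,-0.9]]' --delta_rot '[[0,0,0],[0,0,0],[0,0,0],[0,0,0]]' --grip 0.8

```text
time: 31.65
tool_pos: [558.3, 116.8, 219.7]
tcp_rot: [3.138, 0.0, 1.736]
contact_force: [-0.1, 0.2, -0.4]
grip_width: 73.3
finger_force: 0.0
```

```bash
python3 - <<'E'
from look import *
look("remote_short","w13",ztop=37)
u=np.array([np.cos(.167),np.sin(.167)]); v=np.array([-u[1],u[0]])
cal=optics.get_calibration("wrist")
for t in("cradle_long_seat","cradle_mid_seat","cradle_short_seat"):
    print(t,[(round(x["confidence"],2),ray("wrist",x["uv"],17,cal).round(1)) for x in finder.pinpoint(t,"wrist")[:2]])
print(plan([487,-398,200],1.124))
for cam in("top","side"):
  optics.capture(cam); cal=optics.get_calibration(cam)
  for t in("remote_long","remote_mid"):
    for x in finder.silhouettes(t,cam)[:1]:
        ys,xs=np.nonzero(x["region"]); P=np.array([ray(cam,(a,b),11,cal)[:2] for a,b in zip(xs,ys)],np.float32)
        r=cv2.minAreaRect(P); print(cam,t,round(x["confidence"],2),np.round(r[0]),np.round(r[1]),r[2])
E
```

```text
tcp [558.3 116.8 219.7] time 31.65
pin 0.72 [535.1 225.1   0. ]
cradle_long_seat [(0.71, array([609.2, 238.7,  17. ]))]
cradle_mid_seat [(0.94, array([456.3, 212.8,  17. ]))]
cradle_short_seat []
(array([-4.1531, -1.2939,  0.1411]), array([-0.0004, -0.0003, -0.1519]))
top remote_long 0.65 [ 487. -398.] [ 57. 153.] 66.66829681396484
side remote_long 0.81 [ 487. -397.] [ 63. 154.] 65.68488311767578
```

View pics/w13.png

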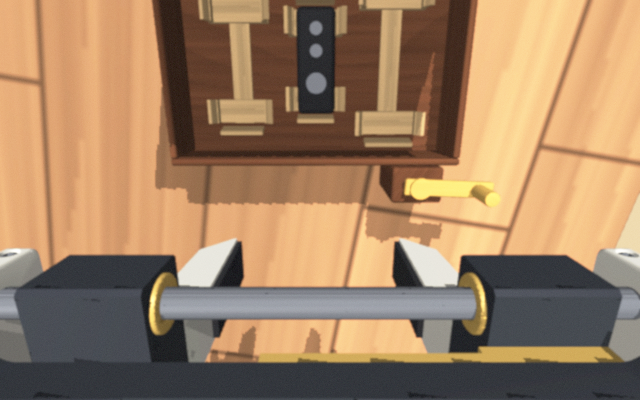

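The short remote is seated at (316,60). Now the long remote.

Emit:
send_rows --offset '[[-0.2,0,0],[-0.4,0,0],[-0.6,0,0],[-0.8,0,0],[-1,0,0],[-1,0,0]]' --delta_rot '[[0,0,-0.027],[0,0,-0.054],[0,0,-0.081],[0,0,-0.108],[0,0,-0.135],[0,0,-0.153]]' --grip 0.85

```text
time: 33.0
tool_pos: [577.2, -1.5, 218.1]
tcp_rot: [-3.141, 0.0, 2.702]
contact_force: [0.8, -0.1, 0.9]
grip_width: 78.0
finger_force: 0.0
```

Emit:
send_rows --offset '[[-0.1,-0.42,0],[-0.18,-0.83,0.04]]' --delta_rot '[[0,0,0],[0,0,0]]'

```text
time: 33.25
tool_pos: [554.0, -100.1, 213.7]
tcp_rot: [3.141, 0.001, 2.702]
contact_force: [0.2, 0.2, -0.3]
grip_width: 78.3
finger_force: 0.0
```

Emit:
send_rows --offset '[[-0.1,-0.42,0],[-0.18,-0.83,0.04]]' --delta_rot '[[0,0,0],[0,0,0]]'

```text
time: 33.5
tool_pos: [530.7, -200.1, 209.0]
tcp_rot: [3.142, 0.001, 2.7]
contact_force: [1.4, 0.3, 0.2]
grip_width: 77.8
finger_force: 0.0
```

Emit:
send_rows --offset '[[-0.1,-0.42,0],[-0.18,-0.83,0.04]]' --delta_rot '[[0,0,0],[0,0,0]]'

```text
time: 33.75
tool_pos: [507.6, -299.5, 204.2]
tcp_rot: [-3.142, 0.001, 2.7]
contact_force: [0.2, 1.0, -0.6]
grip_width: 77.9
finger_force: 0.0
```

Emit:
send_rows --offset '[[-0.1,-0.42,0],[-0.18,-0.83,0.04],[-0.18,-0.83,0.04],[-0.18,-0.83,0.04]]' --delta_rot '[[0,0,0],[0,0,0],[0,0,0],[0,0,0]]'

```text
time: 34.25
tool_pos: [484.9, -396.5, 198.8]
tcp_rot: [3.141, -0.0, 2.7]
contact_force: [-0.7, 0.7, -0.3]
grip_width: 77.9
finger_force: 0.0
```

```bash
python3 - <<'E'
from look import *
look("remote_long","w14"); print(get_obs()["tcp_rot"][2]-np.pi/2)
print("short",[(round(x["confidence"],2),x["box"]) for x in finder.boxes_of("remote_short","wrist")[:2]])
E
```

```text
tcp [ 484.9 -396.5  198.8] time 34.25
pin 0.92 [ 482.7 -395.7    0. ]
rect 0.91 [288.5, 98.1, 341.2, 236.7] [ 488.  -398.5] 149 51 long axis -0.438
1.1308605812551225
short []
```

Emit:
send_rows --offset '[[-0.02,0,0.4],[-0.02,0,0.8],[-0.02,0,0.8],[-0.02,0,0.8]]' --delta_rot '[[0,0,0],[0,0,0],[0,0,0],[0,0,0]]'

```text
time: 34.95
tool_pos: [488.2, -398.5, 105.2]
tcp_rot: [-3.141, 0.003, 2.701]
contact_force: [0.5, 0.3, 1.2]
grip_width: 77.7
finger_force: 0.0
```

```bash
python3 - <<'E'
from look import *
look("remote_long","w15",ztop=20)
E
```

```text
tcp [ 488.2 -398.5  105.2] time 34.95
pin 0.71 [ 486.9 -400.3    0. ]
rect 0.76 [282.5, 95.1, 351.9, 273.6] [ 487.1 -400.2] 148 50 long axis -0.442
```

Emit:
send_rows --offset '[[0,-0.01,0.4],[0,-0.015,0.75],[0,-0.015,0.85],[0,-0.015,0.92],[0,-0.015,0.92]]' --delta_rot '[[0,0,0],[0,0,0],[0,0,0],[0,0,0],[0,0,0]]' --grip 0.78

```text
time: 35.72
tool_pos: [486.9, -400.2, -6.2]
tcp_rot: [-3.141, 0.002, 2.7]
contact_force: [0.1, 0.4, -0.5]
grip_width: 71.6
finger_force: 0.0
```

Emit:
send_rows --offset '[[0,0,0.07],[0,0,0.13],[0,0,0.17],[0,0,0.17]]' --delta_rot '[[0,0,0],[0,0,0],[0,0,0],[0,0,0]]'

```text
time: 36.22
tool_pos: [486.0, -399.4, -28.3]
tcp_rot: [3.141, -0.001, 2.7]
contact_force: [-0.2, -0.0, 0.6]
grip_width: 71.8
finger_force: 0.0
```

Emit:
send_rows --offset '[[0,0,0],[0,0,0],[0,0,0],[0,0,0],[0,0,0]]' --delta_rot '[[0,0,0],[0,0,0],[0,0,0],[0,0,0],[0,0,0]]' --grip 0

```text
time: 36.85
tool_pos: [486.4, -399.7, -27.6]
tcp_rot: [3.142, 0.0, 2.7]
contact_force: [-0.4, 0.1, 1.5]
grip_width: 49.4
finger_force: 30.0
```

Emit:
send_rows --offset '[[0,0,-0.1],[0,0,-0.3],[0,0,-0.6],[0,0,-1],[0,0,-1]]' --delta_rot '[[0,0,0],[0,0,0],[0,0,0],[0,0,0],[0,0,0]]'

```text
time: 37.48
tool_pos: [488.2, -401.7, 97.4]
tcp_rot: [-3.138, 0.009, 2.7]
contact_force: [0.1, -0.3, -0.8]
grip_width: 49.8
finger_force: 30.0
```

Emit:
send_rows --offset '[[0.0,0.1,-0.1],[0.0,0.25,-0.3],[0,0.4,-0.48],[0,0.55,-0.48],[0,0.7,-0.48],[0,0.85,-0.48],[0,1,-0.48]]' --delta_rot '[[0,0,0.025],[0,0,0.05],[0,0,0.075],[0,0,0.1],[0,0,0.125],[0,0,0.153],[0,0,0.153]]'

```text
time: 38.35
tool_pos: [537.3, -290.2, 149.1]
tcp_rot: [-3.141, -0.001, 1.74]
contact_force: [-0.5, -0.6, -1.3]
grip_width: 49.8
finger_force: 30.0
```

```bash
python3 - <<'E'
from look import *
o=get_obs(); print(o["grip_width"],o["finger_force"],o["contact_force"])
look("remote_long","w16",ztop=172)
print(pose()[0],plan([627,173,150],0.167))
E
```

```text
49.76580769274839 30.000331699848175 [-0.5419427  -0.58319906 -1.31007062]
tcp [ 537.3 -290.2  149.1] time 38.35
pin 0.55 [ 552.3 -371.4    0. ]
rect 0.64 [255.0, 95.3, 379.5, 352.6] [ 536.9 -285.3] 139 58 long axis -1.4
[ 537.66142198 -290.36083793  149.51702973] (array([ 3.6763e+00,  1.3961e+00, -3.2000e-03]), array([-0.0001, -0.0001,  0.0009]))
```

Emit:
send_rows --offset '[[0.45,0.17,0],[0.92,0.35,0]]' --delta_rot '[[0,0,0],[0,0,0]]'

```text
time: 38.75
tool_pos: [560.3, -175.4, 149.6]
tcp_rot: [-3.141, 0.0, 1.738]
contact_force: [0.7, -0.7, -0.8]
grip_width: 49.4
finger_force: 30.0
```

Emit:
send_rows --offset '[[0.45,0.17,0],[0.92,0.35,0]]' --delta_rot '[[0,0,0],[0,0,0]]'

```text
time: 39.0
tool_pos: [583.6, -58.7, 149.9]
tcp_rot: [3.141, 0.0, 1.74]
contact_force: [0.6, -0.4, -1.3]
grip_width: 49.8
finger_force: 30.0
```

Emit:
send_rows --offset '[[0.45,0.17,0],[0.92,0.35,0]]' --delta_rot '[[0,0,0],[0,0,0]]'

```text
time: 39.25
tool_pos: [606.8, 57.2, 149.9]
tcp_rot: [3.141, 0.001, 1.74]
contact_force: [0.7, 0.7, -1.6]
grip_width: 49.7
finger_force: 30.0
```

Emit:
send_rows --offset '[[0.45,0.17,0],[0.92,0.35,0],[0.92,0.35,0],[0.92,0.35,0]]' --delta_rot '[[0,0,0],[0,0,0],[0,0,0],[0,0,0]]'

```text
time: 39.75
tool_pos: [629.3, 171.4, 149.4]
tcp_rot: [-3.141, 0.001, 1.74]
contact_force: [-1.1, -0.6, -0.5]
grip_width: 49.6
finger_force: 30.0
```

```bash
python3 - <<'E'
from h import *
u=np.array([np.cos(.167),np.sin(.167)]); v=np.array([-u[1],u[0]])
o=get_obs(); p=pose()[0]; print(p,p[:2]@u,p[:2]@v,o["grip_width"],o["finger_force"])
im=save("wrist","w17"); cal=optics.get_calibration("wrist")
f=lambda q,z:(lambda w:(round(float(w@u),1),round(float(w@v),1)))(ray("wrist",q,z,cal)[:2])
print([(t,f(x["uv"],17)) for t in("cradle_long_seat","cradle_mid_seat") for x in finder.pinpoint(t,"wrist")[:1]])
g=cv2.cvtColor(im,cv2.COLOR_RGB2GRAY)
for l in cv2.createLineSegmentDetector().detect(g)[0][:,0]:
    if np.hypot(l[2]-l[0],l[3]-l[1])>35 and abs(l[2]-l[0])<25 and l[[1,3]].max()<235 and 180<l[0]<480: print(l.round(0),f(l[:2],12),f(l[2:],12))
print(plan([615.9,237.2,150],.167))
E
```

```text
[629.2968942  171.41745971 149.42579652] 649.0358785279238 64.42790489138959 49.640778894967426 29.99960035085678
[('cradle_long_seat', (644.2, 130.9)), ('cradle_mid_seat', (491.0, 129.1))]
[244.  47. 250. 162.] (586.0, 178.3) (585.8, 78.8)
[407.   0. 391. 229.] (723.1, 213.8) (722.2, 11.3)
[303.  46. 303.  98.] (636.5, 179.3) (636.2, 136.2)
[205. 164. 194.  44.] (543.6, 76.3) (543.7, 180.2)
[258. 163. 255. 109.] (593.5, 77.5) (593.3, 126.4)
[326.  98. 327.  46.] (656.9, 136.2) (656.9, 179.3)
[398.   0. 384. 222.] (715.9, 213.8) (714.7, 19.2)
[259. 202. 258. 167.] (593.0, 39.6) (593.0, 74.0)
[379. 107. 384.   1.] (704.2, 128.7) (704.3, 213.7)
(array([ 0.5672, -0.0199, -0.0006]), array([-0.    ,  0.    , -0.0001]))
```

Emit:
send_rows --offset '[[0.3,-0.01,0],[0.56,-0.02,0],[0.56,-0.02,0.2],[0.56,-0.02,0.6],[0.56,-0.02,0.9],[0.56,-0.02,0.9],[0.56,-0.02,0.9],[0.56,-0.02,0.9]]' --delta_rot '[[0,0,0],[0,0,0],[0,0,0],[0,0,0],[0,0,0],[0,0,0],[0,0,0],[0,0,0]]'

```text
time: 40.9
tool_pos: [617.3, 238.2, 44.3]
tcp_rot: [3.138, -0.0, 1.738]
contact_force: [0.2, 0.3, -0.4]
grip_width: 49.5
finger_force: 30.0
```

```bash
python3 - <<'E'
from h import *
u=np.array([np.cos(.167),np.sin(.167)]); v=np.array([-u[1],u[0]])
o=get_obs(); p=pose()[0]; print(p,p[:2]@u,p[:2]@v,o["grip_width"],o["tcp_rot"])
im=save("wrist","w18"); cal=optics.get_calibration("wrist")
f=lambda q,z:(lambda w:(round(float(w@u),1),round(float(w@v),1)))(ray("wrist",q,z,cal)[:2])
g=cv2.cvtColor(im,cv2.COLOR_RGB2GRAY)
for l in cv2.createLineSegmentDetector().detect(g)[0][:,0]:
    if np.hypot(l[2]-l[0],l[3]-l[1])>25 and l[[1,3]].max()<235 and 100<l[0]<500: print(l.round(0),f(l[:2],33),f(l[2:],33))
E
```

```text
[617.32233195 238.21206679  44.31882778] 648.3308305816432 132.2837269256546 49.473265096562514 [ 3.13750755e+00 -4.08362066e-04  1.73829883e+00]
[452.  41.   1.  40.] (718.7, 235.2) (483.2, 235.5)
[149. 147. 209. 146.] (553.0, 179.7) (587.1, 180.7)
[257. 146. 255. 103.] (613.8, 180.7) (614.2, 203.9)
[248. 103. 250. 144.] (610.1, 204.0) (610.2, 181.4)
[124. 148. 130. 187.] (538.9, 179.4) (538.9, 156.7)
[358.  80. 269.  79.] (670.2, 216.1) (622.4, 216.4)
[146. 171. 147. 144.] (549.3, 166.3) (551.7, 181.4)
[208. 126. 143. 126.] (587.3, 191.6) (551.2, 191.6)
[104. 120.  16. 122.] (530.2, 194.8) (480.9, 193.9)
[143. 134. 212. 134.] (550.6, 187.3) (589.1, 187.2)
[173. 142. 143. 143.] (566.8, 182.7) (549.9, 182.4)
[269.  87. 358.  88.] (622.3, 212.2) (670.3, 212.1)
[234. 187. 232. 143.] (599.4, 156.5) (599.9, 182.1)
[204. 140. 176. 140.] (584.5, 183.7) (568.3, 183.8)
[103. 165.  96. 125.] (525.1, 169.8) (525.1, 192.4)
[135. 186. 130. 149.] (541.8, 157.2) (541.9, 178.6)
[268.  98. 368.  99.] (621.4, 206.8) (676.0, 206.1)
[379. 113. 375. 209.] (682.5, 198.7) (682.6, 142.6)
[103. 123. 109. 161.] (529.1, 193.2) (529.1, 172.1)
[412.  68.   1.  67.] (698.7, 221.9) (479.9, 222.4)
[112. 160. 106. 123.] (530.9, 172.8) (530.8, 193.2)
[223. 182. 220. 148.] (593.3, 159.6) (593.1, 179.3)
[202.  59. 443.  60.] (587.1, 226.4) (715.0, 226.4)
[146.  59. 201.  59.] (557.4, 226.6) (586.4, 226.4)
```

Emit:
send_rows --offset '[[0,0,0.1],[0,0,0.2],[0,0,0.28],[0,0,0.28],[0,0,0.28],[0,0,0.28]]' --delta_rot '[[0,0,0],[0,0,0],[0,0,0],[0,0,0],[0,0,0],[0,0,0]]'

```text
time: 41.7
tool_pos: [616.2, 238.3, 8.7]
tcp_rot: [3.141, -0.0, 1.739]
contact_force: [0.3, -0.1, -2.0]
grip_width: 49.8
finger_force: 30.0
```

```bash
python3 - <<'E'
from h import *
u=np.array([np.cos(.167),np.sin(.167)]); v=np.array([-u[1],u[0]])
for i in range(4):
    o=get_obs(); p=pose()[0]; print(p.round(1),(p[:2]@u).round(1),(p[:2]@v).round(1),o["tcp_rot"].round(3)); optics.capture("side")
E
```

```text
[616.2 238.3   8.7] 647.2 132.6 [ 3.141 -0.     1.739]
[616.1 238.3   8.8] 647.2 132.6 [ 3.141 -0.     1.739]
[616.1 238.3   8.7] 647.1 132.5 [ 3.141 -0.     1.739]
[616.  238.3   8.7] 647.0 132.5 [ 3.141 -0.     1.739]
```

Emit:
send_rows --offset '[[-0.008,-0.004,0.03],[-0.008,-0.004,0.06],[-0.008,-0.004,0.09],[-0.008,-0.004,0.09]]' --delta_rot '[[0,0,0],[0,0,0],[0,0,0],[0,0,0]]'

```text
time: 42.4
tool_pos: [615.2, 237.1, -3.1]
tcp_rot: [-3.141, -0.0, 1.739]
contact_force: [-0.0, -0.0, -0.8]
grip_width: 50.0
finger_force: 30.0
```

Emit:
send_rows --offset '[[0,0,0.03],[0,0,0.05],[0,0,0.05]]' --delta_rot '[[0,0,0],[0,0,0],[0,0,0]]'

```text
time: 42.78
tool_pos: [615.3, 237.1, -8.8]
tcp_rot: [-3.141, -0.0, 1.739]
contact_force: [1.2, 0.1, -1.2]
grip_width: 49.8
finger_force: 30.0
```

Emit:
send_rows --offset '[[0,0,0.01],[0,0,0.022],[0,0,0.022]]' --delta_rot '[[0,0,0],[0,0,0],[0,0,0]]'

```text
time: 43.15
tool_pos: [615.6, 237.2, -10.6]
tcp_rot: [3.141, -0.0, 1.739]
contact_force: [-2.8, -1.1, 4.1]
grip_width: 49.7
finger_force: 30.0
```

Seated. Release, lift and inspect.

Emit:
send_rows --offset '[[0,0,0],[0,0,0],[0,0,0],[0,0,-0.2],[0,0,-0.5],[0,0,-1],[0,0,-1]]' --delta_rot '[[0,0,0],[0,0,0],[0,0,0],[0,0,0],[0,0,0],[0,0,0],[0,0,0]]' --grip 0.66

```text
time: 44.02
tool_pos: [618.8, 238.1, 114.8]
tcp_rot: [3.13, -0.001, 1.739]
contact_force: [-1.0, -0.0, -0.4]
grip_width: 60.7
finger_force: 0.0
```

Emit:
send_rows --offset '[[-0.3,-0.2,-0.3],[-0.7,-0.4,-0.9],[-0.7,-0.4,-0.9],[-0.7,-0.4,-0.9],[-0.7,-0.4,-0.9],[-0.7,-0.4,-0.9]]' --delta_rot '[[0,0,0],[0,0,0],[0,0,0],[0,0,0],[0,0,0],[0,0,0]]'

```text
time: 44.78
tool_pos: [581.6, 147.0, 214.8]
tcp_rot: [-3.138, -0.0, 1.74]
contact_force: [-0.3, 0.3, 0.1]
grip_width: 60.7
finger_force: 0.0
```

```bash
python3 - <<'E'
from look import *
u=np.array([np.cos(.167),np.sin(.167)]); v=np.array([-u[1],u[0]])
for t in("remote_short","remote_long"):
    look(t,"w19"+t,ztop=38)
print("exp short",569*u+131.2*v,"long",646.8*u+131.2*v)
for cam in("top","side"):
  optics.capture(cam); cal=optics.get_calibration(cam)
  for t in("remote_long","remote_short","remote_mid"):
    for x in finder.silhouettes(t,cam)[:2]:
        ys,xs=np.nonzero(x["region"]); P=np.array([ray(cam,(a,b),36,cal)[:2] for a,b in zip(xs,ys)],np.float32)
        r=cv2.minAreaRect(P); print(cam,t,round(x["confidence"],2),np.round(r[0]),np.round(r[1]),round(r[2],1))
E
```

```text
tcp [581.6 147.  214.8] time 44.775
pin 0.97 [538.1 222.2   0. ]
rect 0.74 [267.3, 36.8, 309.8, 143.0] [540.6 221.1] 99 38 long axis -1.41
tcp [581.9 146.9 215.7] time 44.925
pin 0.89 [615.8 237.4   0. ]
exp short [539.27530389 223.95666236] long [615.9929408  236.88895474]
top remote_long 0.6 [611. 259.] [ 50. 102.] 8.4
side remote_long 0.66 [607. 243.] [ 68. 142.] 10.8
side remote_short 0.56 [532. 219.] [ 49. 111.] 6.2
```

View pics/w19remote_long.png

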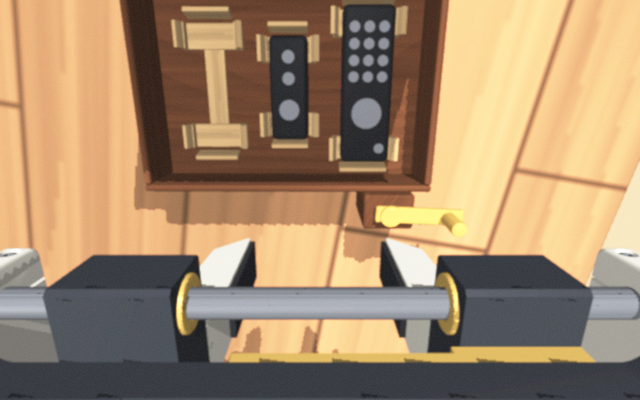

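Both remotes are seated: short at (289,87), long at (367,83). Now go back to the lid handle.

Emit:
send_rows --offset '[[0,0,-0.3],[0,0,-0.6],[0,0,-0.9],[0,0,-0.9]]' --delta_rot '[[0,0,-0.027],[0,0,-0.054],[0,0,-0.081],[0,0,-0.107]]' --grip 0.22

```text
time: 45.98
tool_pos: [583.3, 146.4, 328.5]
tcp_rot: [3.136, 0.004, 2.416]
contact_force: [-0.0, 0.6, -0.3]
grip_width: 25.1
finger_force: 0.0
```

Emit:
send_rows --offset '[[0,0,0],[0,0,0],[0,0,0],[0,0,0],[0,0,0],[0,0,0]]' --delta_rot '[[0,0,-0.027],[0,0,-0.054],[0,0,-0.081],[0,0,-0.107],[0,0,-0.14],[0,0,-0.14]]'

```text
time: 46.72
tool_pos: [582.2, 146.3, 324.9]
tcp_rot: [3.142, 0.0, -2.993]
contact_force: [-0.1, -0.8, 0.5]
grip_width: 20.1
finger_force: 0.0
```

```bash
python3 - <<'E'
from h import *
print(pose()[0],get_obs()["tcp_rot"],plan([518.5,371,320],Rt=R.from_euler("xyz",[np.pi,0,-2.991])))
E
```

```text
[582.19677117 146.27063679 324.88096557] [ 3.14151478e+00  1.40580923e-04 -2.99321455e+00] (array([0.2481, 1.9306, 0.0408]), array([ 0.    ,  0.    , -0.0004]))
```

Emit:
send_rows --offset '[[0.06,0.48,0],[0.124,0.965,0],[0.124,0.965,0]]' --delta_rot '[[0,0,0],[0,0,0],[0,0,0]]'

```text
time: 47.1
tool_pos: [548.8, 262.3, 324.8]
tcp_rot: [3.14, -0.0, -2.991]
contact_force: [1.2, -0.6, -0.5]
grip_width: 20.3
finger_force: 0.0
```

Emit:
send_rows --offset '[[0.06,0.48,0],[0.124,0.965,0],[0.124,0.965,0],[0.124,0.965,0.1],[0.124,0.965,0.1],[0.124,0.965,0.1]]' --delta_rot '[[0,0,0],[0,0,0],[0,0,0],[0,0,0],[0,0,0],[0,0,0]]'

```text
time: 47.85
tool_pos: [519.0, 369.6, 312.9]
tcp_rot: [-3.141, -0.0, -2.995]
contact_force: [-0.1, -0.4, -0.0]
grip_width: 20.1
finger_force: 0.0
```

```bash
python3 - <<'E'
from h import *
print(pose()[0],get_obs()["tcp_rot"],get_obs()["grip_width"])
save("wrist","w20"); cal=optics.get_calibration("wrist")
print([(round(x["confidence"],2),np.round(x["uv"]),ray("wrist",x["uv"],235,cal).round(1)) for x in finder.pinpoint("lid_handle","wrist")[:2]])
print(plan([518.2,370.9,191.5],Rt=R.from_euler("xyz",[np.pi,0,-2.992])))
E
```

```text
[518.984661   369.61893917 312.90595638] [-3.14147781e+00 -5.28341474e-05 -2.99491437e+00] 20.137500026171438
[(0.64, array([320., 190.]), array([514.5, 370. , 235. ]))]
(array([0.0053, 0.007 , 1.0147]), array([ 0.    ,  0.0001, -0.0003]))
```

Emit:
send_rows --offset '[[0,0.007,0.3],[0,0.007,0.5],[0,0.007,0.6],[0,0.007,0.7]]' --delta_rot '[[0,0,0],[0,0,0],[0,0,0],[0,0,0]]'

```text
time: 48.45
tool_pos: [518.8, 371.8, 229.2]
tcp_rot: [3.141, 0.002, -2.993]
contact_force: [0.4, 0.1, 1.1]
grip_width: 20.4
finger_force: 0.0
```

Emit:
send_rows --offset '[[0,0,0.1],[0,0,0.2],[0,0,0.3],[0,0,0.3]]' --delta_rot '[[0,0,0],[0,0,0],[0,0,0],[0,0,0]]'

```text
time: 48.95
tool_pos: [517.7, 371.5, 191.6]
tcp_rot: [-3.141, -0.002, -2.993]
contact_force: [-0.1, 0.4, 0.2]
grip_width: 20.6
finger_force: 0.0
```

Emit:
send_rows --offset '[[0,0,0],[0,0,0],[0,0,0]]' --delta_rot '[[0,0,0],[0,0,0],[0,0,0]]' --grip 0

```text
time: 49.32
tool_pos: [518.5, 371.7, 193.3]
tcp_rot: [3.142, 0.001, -2.993]
contact_force: [0.6, -0.6, 1.2]
grip_width: 10.1
finger_force: 30.0
```

Emit:
send_rows --offset '[[-0.002,-0.14,-0.03],[-0.005,-0.2875,-0.051],[-0.011,-0.579,-0.044],[-0.016,-0.864,0.02],[-0.016,-0.864,0.02]]' --delta_rot '[[0,0,0],[0,0,0],[0,0,0],[0,0,0],[0,0,0]]'

```text
time: 49.95
tool_pos: [536.0, 266.0, 190.8]
tcp_rot: [-3.139, -0.0, -2.996]
contact_force: [-0.9, -5.6, 4.3]
grip_width: 10.0
finger_force: 30.0
```

Emit:
send_rows --offset '[[-0.003,-0.13,0.06],[-0.005,-0.266,0.12],[-0.009,-0.502,0.29],[-0.013,-0.7,0.504],[-0.016,-0.853,0.753],[-0.016,-0.853,0.753]]' --delta_rot '[[0,0,0],[0,0,0],[0,0,0],[0,0,0],[0,0,0],[0,0,0]]'

```text
time: 50.7
tool_pos: [552.2, 166.7, 97.9]
tcp_rot: [-3.14, -0.003, -2.994]
contact_force: [0.9, -3.0, -3.4]
grip_width: 9.7
finger_force: 30.0
```

Emit:
send_rows --offset '[[0,-0.057,0.134],[0,-0.099,0.274],[0,-0.099,0.285],[0,-0.099,0.285]]' --delta_rot '[[0,0,0],[0,0,0],[0,0,0],[0,0,0]]'

```text
time: 51.2
tool_pos: [554.0, 155.7, 65.9]
tcp_rot: [-3.139, -0.002, -2.992]
contact_force: [-0.2, -6.8, -2.4]
grip_width: 9.8
finger_force: 30.1
```

Emit:
send_rows --offset '[[0,0,0.02],[0,0,0.03],[0,0,0.03]]' --delta_rot '[[0,0,0],[0,0,0],[0,0,0]]'

```text
time: 51.58
tool_pos: [554.4, 155.6, 65.1]
tcp_rot: [-3.139, 0.0, -2.992]
contact_force: [-5.2, -9.0, 15.1]
grip_width: 10.0
finger_force: 30.0
```

Emit:
send_rows --offset '[[0,0,0],[0,0,0],[0,0,-0.3],[0,0,-0.6],[0,0,-1],[0,0,-1]]' --delta_rot '[[0,0,0],[0,0,0],[0,0,0],[0,0,0],[0,0,0],[0,0,0]]' --grip 0.45

```text
time: 52.32
tool_pos: [556.6, 157.7, 186.4]
tcp_rot: [3.141, 0.008, -2.992]
contact_force: [0.3, -0.3, -0.4]
grip_width: 41.3
finger_force: 0.0
```

```bash
python3 - <<'E'
from h import *
save("wrist","w21"); cal=optics.get_calibration("wrist")
for t,z in (("latch_peg",103),("latch_pivot",85.5),("lid_handle",108.5),("lid_hinge",65.5)):
    print(t,[(round(x["confidence"],2),ray("wrist",x["uv"],z,cal).round(1)) for x in finder.pinpoint(t,"wrist")[:2]])
print(pose()[0],get_obs()["tcp_rot"],plan([712.1,130.5,185],Rt=R.from_euler("xyz",[np.pi,0,-2.993])))
E
```

```text
latch_peg [(0.56, array([706.2, 130.1, 103. ]))]
latch_pivot []
lid_handle [(0.81, array([547.4, 152.9, 108.5]))]
lid_hinge [(0.7, array([519.5, 320.4,  65.5]))]
[553.58398413 156.88588674 180.79647857] [ 3.14140277e+00 -2.83353899e-03 -2.99241114e+00] (array([-1.2735, -0.4138, -0.0387]), array([ 0.    , -0.0005,  0.0001]))
```

Lid shut (15 N on the stop). Move to the peg, grip it where it was left, and swing back.

Emit:
send_rows --offset '[[-0.3,-0.1,-0.04],[-0.64,-0.2,-0.04],[-0.64,-0.2,-0.04]]' --delta_rot '[[0,0,0],[0,0,0],[0,0,0]]' --grip 0.5

```text
time: 52.95
tool_pos: [635.1, 143.6, 184.4]
tcp_rot: [3.142, -0.003, -2.994]
contact_force: [-1.2, -0.0, -0.2]
grip_width: 45.7
finger_force: 0.0
```

Emit:
send_rows --offset '[[-0.3,-0.1,0],[-0.63,-0.21,0],[-0.63,-0.21,0],[-0.63,-0.21,0]]' --delta_rot '[[0,0,0],[0,0,0],[0,0,0],[0,0,0]]'

```text
time: 53.45
tool_pos: [711.0, 131.2, 186.2]
tcp_rot: [3.141, -0.003, -2.992]
contact_force: [-0.6, -0.2, 0.3]
grip_width: 45.4
finger_force: 0.0
```

```bash
python3 - <<'E'
from h import *
save("wrist","w22"); cal=optics.get_calibration("wrist")
for t,z in (("latch_peg",103),("latch_pivot",85.5)):
    print(t,[(round(x["confidence"],2),ray("wrist",x["uv"],z,cal).round(1)) for x in finder.pinpoint(t,"wrist")[:2]])
print(pose()[0],plan([711,130.5,64],Rt=R.from_euler("xyz",[np.pi,0,-2.993])))
E
```

```text
latch_peg [(0.74, array([711.6, 129.7, 103. ]))]
latch_pivot [(0.68, array([657.7, 124.1,  85.5]))]
[711.40136889 131.40238385 187.84041179] (array([ 0.0045, -0.0072,  1.032 ]), array([0.    , 0.    , 0.0002]))
```

Emit:
send_rows --offset '[[0,0,0.4],[0,0,0.7],[0,0,0.9],[0,0,1],[0,0,1]]' --delta_rot '[[0,0,0],[0,0,0],[0,0,0],[0,0,0],[0,0,0]]'

```text
time: 54.22
tool_pos: [712.0, 131.0, 67.2]
tcp_rot: [3.141, -0.001, -2.992]
contact_force: [-0.6, 0.7, 0.4]
grip_width: 45.7
finger_force: 0.0
```

Emit:
send_rows --offset '[[0,0,0.01],[0,0,0.01],[0,0,0.01],[0,0,0.01],[0,0,0.01]]' --delta_rot '[[0,0,0],[0,0,0],[0,0,0],[0,0,0],[0,0,0]]' --grip 0

```text
time: 54.85
tool_pos: [712.7, 130.8, 66.3]
tcp_rot: [3.142, 0.001, -2.993]
contact_force: [-0.5, 0.9, 1.8]
grip_width: 13.1
finger_force: 30.0
```

Emit:
send_rows --offset '[[0.006,0.07,0],[0.018,0.145,0],[0.077,0.268,0],[0.169,0.37,0],[0.287,0.44,0],[0.397,0.469,0],[0.453,0.473,0],[0.453,0.473,0]]' --delta_rot '[[0,0,0],[0,0,0],[0,0,0],[0,0,0],[0,0,0],[0,0,0],[0,0,0],[0,0,0]]'

```text
time: 55.85
tool_pos: [650.3, 178.7, 66.7]
tcp_rot: [-3.141, 0.001, -2.993]
contact_force: [-1.1, -3.3, 6.0]
grip_width: 12.8
finger_force: 30.0
```

Peg back at its starting place (650,178.7). Release and retreat, then verify.

Emit:
send_rows --offset '[[0,0,0],[0,0,0],[0,0,0],[0,0,-0.3],[0,0,-0.6],[0,0,-1],[0,0,-1]]' --delta_rot '[[0,0,0],[0,0,0],[0,0,0],[0,0,0],[0,0,0],[0,0,0],[0,0,0]]' --grip 0.45

```text
time: 56.72
tool_pos: [652.4, 179.5, 190.6]
tcp_rot: [3.141, 0.009, -2.992]
contact_force: [-0.2, 0.2, -0.6]
grip_width: 41.4
finger_force: 0.0
```

Emit:
send_rows --offset '[[0.4,0,-0.4],[0.9,0,-0.9],[0.9,0,-0.9],[0.9,0,-0.9]]' --delta_rot '[[0,0,0],[0,0,0],[0,0,0],[0,0,0]]'

```text
time: 57.22
tool_pos: [543.1, 163.1, 295.3]
tcp_rot: [3.141, 0.003, -2.992]
contact_force: [0.0, 0.5, -0.0]
grip_width: 41.3
finger_force: 0.0
```

```bash
python3 - <<'E'
from h import *
save("wrist","w23"); cal=optics.get_calibration("wrist")
for t,z in (("latch_peg",103),("latch_pivot",85.5),("lid_handle",108.5),("lid_hinge",65.5)):
    print(t,[(round(x["confidence"],2),ray("wrist",x["uv"],z,cal).round(1)) for x in finder.pinpoint(t,"wrist")[:2]])
for cam in("top","side"):
    optics.capture(cam)
    print(cam,[(t,[(round(x["confidence"],2),np.round(x["box"])) for x in finder.boxes_of(t,cam)[:1]]) for t in("remote_mid","remote_short","remote_long","pot_big","mug","book","pot_small")])
print(pose()[0],get_obs()["contact_force"])
E
```

```text
latch_peg [(0.73, array([549.5, 154.3, 103. ]))]
latch_pivot [(0.77, array([650.7, 122.2,  85.5]))]
lid_handle [(0.59, array([549.5, 153.8, 108.5]))]
lid_hinge [(0.75, array([519.5, 320.1,  65.5]))]
top [('remote_mid', []), ('remote_short', []), ('remote_long', []), ('pot_big', [(0.6, array([373., 109., 419., 156.]))]), ('mug', [(0.71, array([194., 261., 230., 285.]))]), ('book', [(0.58, array([412., 249., 479., 298.]))]), ('pot_small', [(0.94, array([177., 203., 214., 236.]))])]
side [('remote_mid', []), ('remote_short', [(0.56, array([345., 157., 366., 178.]))]), ('remote_long', []), ('pot_big', [(0.76, array([435., 204., 504., 270.]))]), ('mug', [(0.83, array([189., 148., 220., 188.]))]), ('book', [(0.68, array([255., 332., 369., 400.]))]), ('pot_small', [(0.72, array([235., 124., 273., 162.]))])]
[543.42983124 162.83200186 293.94032993] [ 0.42873097  0.58819963 -0.45154411]
```

```bash
python3 - <<'E'
from h import *
im=cv2.imread("pics/w23.png"); h=cv2.cvtColor(im,cv2.COLOR_BGR2HSV)
m=cv2.inRange(h,(20,120,90),(35,255,255)); m[275:]=0
n,_,st,c=cv2.connectedComponentsWithStats(m); print([(st[i].tolist(),c[i].round(0).tolist()) for i in range(1,n) if st[i][4]>30])
print(proj("wrist",np.array([[650,178,103],[657,123,85.5],[646,207,85.5]])).round(0))
E
```

```text
[([275, 242, 56, 16, 408], [300.0, 249.0]), ([312, 257, 11, 11, 48], [317.0, 262.0])]
[[318. 257.]
 [272. 249.]
 [342. 251.]]
```

The lever lies across the lid, matching the locked prediction. Hand in.

```bash
python3 -c "
from plant import ticket
print(ticket.close_job())"
```

```text
the job is handed in; nothing more can be done
None
```

I put both remotes I found on the table (short and long) into their own cradles, shut the lid, swung the latch back across it and handed the job in at about 57 s of robot time; no verdict came back.

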